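# Put away relays and coils through the carousel bin's gated chute

### The job

Put the loose parts from the mat away in the carousel bin by way of its chute, relays first. Load all the relays into the chute with its gate shut, turn the carousel until the bay marked with a sample relay is squarely under the chute, pull the gate out to its stop so that they fall in, and let it spring shut; then do the same with all the coils and the bay marked with a sample coil. Leave every part inside its own bay, the gate shut, and the multimeter, mug and screwdriver where they are.

Things in the scene. Friction and masses are not known exactly. Their poses are not given: they have to be found in the camera images.
- chute_floor (a point): Centre of the top of the shut gate, the floor of the chute: an upright square steel tube, 62 x 62 mm inside, over one side of the turntable, 78 mm from its axis; walls 47 mm above this point, then a flared mouth. A spout below ends 28 mm lower, 34 mm above the bay walls. Does not move with the gate. Axes: z up, x from turntable axis to chute (roughly away from the robot), y the way the gate is pulled.
- chute_mouth (a point): Centre of the chute's open mouth, level with its rim, 74 mm above chute_floor: a square of about 90 x 90 mm flaring in to the 62 mm tube. Drop parts in from just above here. Two columns and arms on the far side (+x) carry the chute and stay below this level.
- gate (a joint): The gate, a sprung horizontal steel blade, 4 mm thick: 0 shut, 0.066 m when pulled out to its stop (along +y of chute_floor). The spring pulls it shut with 2 N when shut and 5 N at the stop; it closes by itself in about a second when let go. When it is out, the parts on it fall straight down into whichever bay is beneath.
- gate_knob (a point): The gate's knob: an upright black round post, 16 mm diameter, 50 mm high, on the blade's outer end. This point is on its axis, 30 mm above the blade and 20 mm below the knob's top: the height to grip it. When shut it is 102 mm from the chute's centre along +y; it moves with the gate. The chute's flared rim, 44 mm higher than this point, is 54 mm from the knob's axis when shut.
- turntable (a joint): Turntable angle, rad, growing anticlockwise from above; it turns freely either way (several whole turns), with slight friction (0.08 N m), and stays where it is left.
- turntable_axis (a point): Centre of the turntable (grey plastic round tray, 260 mm across) at the level of the bay floors, 22 mm above the bench; its axes turn with it, z up. Walls 4 mm thick along its +x, +y, -x and -y and a rim, all 43 mm high, make four equal bays; a hub 76 mm across and as high fills the middle. The relay bay lies between +x and +y, the coil bay between +y and -x.
- relay_bay (a point): Middle of the floor of the relay bay, 78 mm from the turntable axis, half-way between its walls; turns with the turntable. It is squarely under the chute when straight below chute_floor. A sample relay, fixed on the hub (16 mm above it), faces this bay.
- coil_bay (a point): Middle of the floor of the coil bay, 78 mm from the turntable axis, half-way between its walls; turns with the turntable. It lies a quarter turn anticlockwise (from above) of the relay bay. A sample coil, fixed on the hub, faces this bay. (A thin brass spacer, 25 mm high, faces the next bay; nothing the fourth.)
- multimeter: Bystander: handheld orange multimeter lying on the bench, 150 x 75 x 34 mm; origin under its centre.
- mug: Bystander: white mug, 80 mm across, 90 mm high; origin under its centre.
- screwdriver: Bystander: screwdriver lying on the bench, along its x.
- mat: Grey bench mat, 270 x 300 x 2 mm, fixed, on which the parts lie at the start; origin under its centre, at bench level.
- post1 (a point): Turning post at the outer end of the turntable's +x wall: upright aluminium pin, 14 mm diameter, 133 mm from the turntable axis. This point is on the pin's axis at mid-height of what can be gripped, 31 mm above the rim and 17 mm below the pin's top. The posts pass below the gate blade and beside the chute's stand, so take one on the side away from the chute.
- post2 (a point): Turning post at the outer end of the turntable's +y wall: upright aluminium pin, 14 mm diameter, 133 mm from the turntable axis. This point is on the pin's axis at mid-height of what can be gripped, 31 mm above the rim and 17 mm below the pin's top. The posts pass below the gate blade and beside the chute's stand, so take one on the side away from the chute.
- post3 (a point): Turning post at the outer end of the turntable's -x wall: upright aluminium pin, 14 mm diameter, 133 mm from the turntable axis. This point is on the pin's axis at mid-height of what can be gripped, 31 mm above the rim and 17 mm below the pin's top. The posts pass below the gate blade and beside the chute's stand, so take one on the side away from the chute.
- post4 (a point): Turning post at the outer end of the turntable's -y wall: upright aluminium pin, 14 mm diameter, 133 mm from the turntable axis. This point is on the pin's axis at mid-height of what can be gripped, 31 mm above the rim and 17 mm below the pin's top. The posts pass below the gate blade and beside the chute's stand, so take one on the side away from the chute.
- relay1_mid (a point): Centre of a relay: plain black plastic block 28 (its x) x 20 (its y) x 16 mm high (its z), 30 g, standing on the mat. None when there is no such part this time.
- relay2_mid (a point): Centre of a relay: plain black plastic block 28 (its x) x 20 (its y) x 16 mm high (its z), 30 g, standing on the mat. None when there is no such part this time.
- relay3_mid (a point): Centre of a relay: plain black plastic block 28 (its x) x 20 (its y) x 16 mm high (its z), 30 g, standing on the mat. None when there is no such part this time.
- coil1_mid (a point): Centre of a coil: round drum choke, 28 mm diameter, 18 mm high (along its z), dark flanges and copper winding, 30 g, standing flat on the mat. None when there is no such part this time.
- coil2_mid (a point): Centre of a coil: round drum choke, 28 mm diameter, 18 mm high (along its z), dark flanges and copper winding, 30 g, standing flat on the mat. None when there is no such part this time.
- coil3_mid (a point): Centre of a coil: round drum choke, 28 mm diameter, 18 mm high (along its z), dark flanges and copper winding, 30 g, standing flat on the mat. None when there is no such part this time.

How it is judged (in metres and radians):
On the way, in this order (a step that is already met when the one before it is completed fails the run):
1. all the relays lie in the chute, on the shut gate (horizontal distance between each of relay1_mid, relay2_mid, relay3_mid and chute_floor below 0.04 m and z of relay1_mid in the frame of chute_floor between 0 and 0.07 m and z of relay2_mid in the frame of chute_floor between 0 and 0.07 m and z of relay3_mid in the frame of chute_floor between 0 and 0.07 m and value of joint gate below 0.005 m), for 0.3 s.
2. the gate is out at its stop with the relay bay squarely under the chute (value of joint gate above 0.061 m and horizontal distance between relay_bay and chute_floor below 0.016 m), for 0.1 s.
3. all the relays are inside the relay bay and the gate is shut (x of each of relay1_mid, relay2_mid, relay3_mid in the frame of turntable_axis above 0.004 m and y of each of relay1_mid, relay2_mid, relay3_mid in the frame of turntable_axis above 0.004 m and horizontal distance between each of relay1_mid, relay2_mid, relay3_mid and turntable_axis below 0.125 m and z of relay1_mid in the frame of turntable_axis between 0 and 0.043 m and z of relay2_mid in the frame of turntable_axis between 0 and 0.043 m and z of relay3_mid in the frame of turntable_axis between 0 and 0.043 m and value of joint gate below 0.005 m), for 0.2 s.
4. all the coils lie in the chute, on the shut gate (horizontal distance between each of coil1_mid, coil2_mid, coil3_mid and chute_floor below 0.04 m and z of coil1_mid in the frame of chute_floor between 0 and 0.07 m and z of coil2_mid in the frame of chute_floor between 0 and 0.07 m and z of coil3_mid in the frame of chute_floor between 0 and 0.07 m and value of joint gate below 0.005 m), for 0.3 s.
5. the gate is out at its stop with the coil bay squarely under the chute (value of joint gate above 0.061 m and horizontal distance between coil_bay and chute_floor below 0.016 m), for 0.1 s.
At the end, for the whole second after the job is handed in: every relay is inside the relay bay and every coil inside the coil bay (centre within the bay's walls and below their top), the gate is shut to within 5 mm and the turntable is at rest (all of step 3 and x of each of coil1_mid, coil2_mid, coil3_mid in the frame of turntable_axis below -0.004 m and y of each of coil1_mid, coil2_mid, coil3_mid in the frame of turntable_axis above 0.004 m and horizontal distance between each of coil1_mid, coil2_mid, coil3_mid and turntable_axis below 0.125 m and z of coil1_mid in the frame of turntable_axis between 0 and 0.043 m and z of coil2_mid in the frame of turntable_axis between 0 and 0.043 m and z of coil3_mid in the frame of turntable_axis between 0 and 0.043 m and velocity of joint turntable between -0.05 and 0.05 rad/s); the robot touches nothing.
It fails at once if the multimeter is moved by more than 3 cm (distance of multimeter from where it was at the start of the episode above 0.03 m).
It fails at once if the mug is moved by more than 3 cm (distance of mug from where it was at the start of the episode above 0.03 m).
It fails at once if the screwdriver is moved by more than 3 cm (distance of screwdriver from where it was at the start of the episode above 0.03 m).
Of relay1, relay2, relay3 only 2 to 3 are there at a start; the rules pass over those that are not, and their reading is None.
Of coil1, coil2, coil3 only 1 to 3 are there at a start; the rules pass over those that are not, and their reading is None.
At some moment in a run one of relay1, relay2, relay3, coil1, coil2, coil3 may be knocked a few centimetres aside while the robot is not near it.
It also fails if it takes over 210 s, if anything falls off the work surface, if the arm or the gripper's body presses on something with over 40 N, if the wrist force passes 120 N, or if a joint passes its speed limit or range.

### The arm

A 6-joint arm with a two-finger parallel gripper is mounted at the origin on the work surface. World frame = base frame: x ahead of the robot, y to its left, z up, the work surface at z = 0. Lengths are in mm, angles in rad, forces in N, time in s.
With the tool pointing down it reaches from about 400 to 925 mm from the base axis. Payload 12.5 kg.
Tool frame: the origin (TCP) lies at the very end of the fingers, on their centre line; the grasp point (between the pads) lies env.grip_point_offset behind it (env.grip_point_offset is the distance from the TCP to the grasp point, in mm); y points along the fingers, z is the direction in which the jaws open and shut, and the axes are right-handed (so a half turn about y gives the same grasp; the last joint's range is limited). The gripper opens to 95 mm and grips with 3 to 60 N. Pads are 20 mm wide; open, the fingers measure 119 mm over their backs; the gripper's body (75 mm by 180 mm) begins 59 mm behind the grasp point.
Start: joints at [-1.264, 0.491, 1.559, -0, 1.092, -0.106], TCP at [250.759, -572.509, 214.661] pointing down, gripper open.
Joint ranges: [-3.1, 3.1], [-0.84, 2.19], [0.05, 2.79], [-1.13, 4.28], [0.06, 2.93], [-2.69, 2.69]. Speed limits (rad/s): [2.22, 2.22, 2.79, 3.14, 3.14, 3.14].

### API

Orientations are given as [roll, pitch, yaw] about the fixed x, y, z axes, in that order (R = Rz(yaw) Ry(pitch) Rx(roll)).
In Python, from cell import readout, read_camera, env, nets gives the robot as it stands.
- The arm moves only by the tool apply_moves, never from a script. Its argument "increments" is a list of rows, each a list of 3 entries, a list of its own where there are three numbers: the shift along the tool's x, y, z in cm, then the turn, a rotation vector about the tool's x, y, z in degrees, then the finger opening in cm, from 0 to 9.51. A call has exactly 5 rows; each row shifts and turns the pose as measured when the row begins, along the tool's axes as they then stand; what a row does not reach is not made up. A row lasts 1/8 s, in which the tool goes at most 62.5 mm and 10.7 degrees, less where a joint would pass 70% of its speed; a pose out of reach is approached as far as the arm can. A call with a gripper value outside its range is refused whole. The fingers move at their own pace and stop on an object; the grip force is fixed at half the most. Time passes only in rows, so rows that do not move let the fingers close, or fill a call up. It gives the time, the measured TCP pose, the force and the opening at its end, in the units of the state.
- readout.state(): the state, without advancing time (a new reading comes with each control period).
- read_camera(name): name is "scene" or "top" or "wrist"; returns a dict with "img" (384x512x3 uint8, red, green, blue), "vfov" (degrees; the focal length in pixels is half the picture's height over the tangent of half this angle, whatever the lens; pixels are square), "cx", "cy" (the principal point, pixels), "rvec" (rotation vector, rad) and "tvec" (3), from world to camera coordinates, as OpenCV has them; the wrist camera has in their place "mount" (4x4, takes a point from camera to tool coordinates, whose origin is the TCP and whose axes are the tool frame's). Camera axes: x right, y down, z forward; pixel columns grow to the right and rows downward; lengths in mm; the calibration is good to about 2 mm. The wrist camera is an equidistant fisheye: a pixel r from the principal point sees the ray r / f radians off the axis. A picture is of the moment at which its call begins: read the wrist's pose just before it. There is no depth.
- env.job_done(): hands the job in, once; it reports no verdict.
Trained networks look in a picture, given as the dict that the camera call returned (one of the last four; its "shot" number tells which), for a name from the list of things; names that differ only in an ending like _2 or _b are one class to them, and where a whole thing is asked for, a point or a joint stands for the part that bears it (a point fixed in the world has none). Each returns a list of dicts, best first, with "confidence" (0 to 1); they miss things now and then, are a little off and sometimes report something else, mostly with a low value. They report only what shows in the picture. A call takes as long as a camera call.
- nets.look_for(picture, thing): "point" ([x, y, z] in mm, in the coordinates of the camera as it stood for that picture, good to about 4 mm: the middle of the surface that is visible of it).
- nets.mark_of(picture, thing): "point" ([x, y, z] in mm, in the coordinates of the camera as it stood for that picture, good to about 4 mm: a listed point, or the origin of a listed thing).
The state is a dict: "t": time; "joints": joint angles; "qvel": joint speeds; "tau": joint torques, N m; "eef_pos": TCP position; "tcp_rot": TCP orientation; "ft_force": force on the tool from outside, world axes, zero at the start; "moment": the same for the moment, N m; "opening": opening from 0.0 (shut) to 1.0 (fully open).
Only numpy, scipy, OpenCV 4.12 (cv2) and the standard library are available. Lean on these libraries where they do the work, as an engineer would, in place of code of your own. Each camera call takes 0.05 s, during which the arm holds its last target. There are 200 camera calls.

## Working session

There is one attempt and no reset: what is moved stays moved. The work goes in short steps, Python scripts to look and compute and a tool call to move; the robot and the scene stay as the last step left them, time stands still between calls to the robot, and variables do not carry over. Pictures are saved under pics/ and viewed, about 12 in all and at most 16, crops included, and the job is handed in when it is done.

Besides the shell and the picture viewer there is one more tool, called after "Call:" as a command line: name --argument value ..., lists and objects as JSON in quotes. apply_moves: Moves the arm, as the interface text tells. Its arguments: {"type":"object","properties":{"increments":{"type":"array"}},"required":["increments"]}

```bash
mkdir -p pics; ls; cat > h.py <<'E'
import numpy as np, cv2
from cell import readout, read_camera, env, nets
from scipy.spatial.transform import Rotation as R
def cam(name):
    s=readout.state(); p=read_camera(name)
    if name=="wrist":
        T=np.eye(4);T[:3,:3]=R.from_euler('xyz',s["tcp_rot"]).as_matrix();T[:3,3]=s["eef_pos"]
        p["c2w"]=T@np.array(p["mount"])
    else:
        T=np.eye(4);T[:3,:3]=cv2.Rodrigues(np.array(p["rvec"],float))[0];T[:3,3]=np.ravel(p["tvec"])
        p["c2w"]=np.linalg.inv(T)
    return p
def save(p,n): cv2.imwrite(f"pics/{n}.png",p["img"][:,:,::-1])
def w(p,pt): return (p["c2w"]@np.r_[pt,1])[:3]
def find(p,thing,f="mark_of",minc=0.3):
    q={k:v for k,v in p.items() if k!="c2w"}
    return [(np.round(w(p,d["point"]),0).tolist(),round(d["confidence"],2)) for d in getattr(nets,f)(q,thing) if d["confidence"]>=minc]
E
python3 - <<'E'
from h import *
print(readout.state(), env.grip_point_offset)
for n in ["top","scene"]:
    p=cam(n); save(p,n+"0"); print(n,p["c2w"][:3,3],p["vfov"])
    for t in ["chute_floor","chute_mouth","gate_knob","turntable_axis","relay_bay","coil_bay","post1","post2","post3","post4","relay1_mid","coil1_mid","mug","multimeter","screwdriver","mat"]:
        print(t,find(p,t))
E
```

```text
pics
{'t': 0.0, 'joints': array([-1.26362743e+00,  4.91573604e-01,  1.55944299e+00, -7.22109571e-06,
        1.09170797e+00, -1.05585546e-01]), 'qvel': array([-1.26884169e-04, -1.08686068e-03,  1.64102265e-03,  3.48904346e-04,
       -7.25966023e-05,  1.09518480e-03]), 'tau': array([ 1.74328034e-03, -6.12639356e+01, -2.58187723e+01,  6.94509898e-02,
        4.82622266e-02, -3.73382306e-05]), 'eef_pos': array([ 250.66235123, -572.26723259,  214.05525114]), 'tcp_rot': array([-1.57192261e+00,  1.12922579e-04, -2.72883494e+00]), 'ft_force': array([-0.24688272,  0.67298408,  0.2388501 ]), 'moment': array([0.00469876, 0.0171475 , 0.01412612]), 'opening': 0.9970195379911259} 18.8
top [ 489.34864227   48.50559184 1008.20197935] 56.60402792945808
chute_floor [([620.0, 131.0, 129.0], 0.68)]
chute_mouth [([619.0, 131.0, 202.0], 0.81)]
gate_knob [([598.0, 230.0, 154.0], 0.67)]
turntable_axis [([545.0, 117.0, 17.0], 0.65)]
relay_bay [([469.0, 132.0, 23.0], 0.76)]
coil_bay [([528.0, 42.0, 23.0], 0.87)]
post1 [([617.0, 6.0, 95.0], 0.75), ([471.0, 223.0, 96.0], 0.73), ([434.0, 40.0, 99.0], 0.67)]
po
[... 1199 characters left out ...]
.86), ([650.0, 193.0, 99.0], 0.77), ([467.0, 226.0, 96.0], 0.67), ([430.0, 43.0, 99.0], 0.61)]
post3 [([614.0, 6.0, 95.0], 0.86), ([650.0, 193.0, 99.0], 0.77), ([467.0, 226.0, 96.0], 0.67), ([430.0, 43.0, 99.0], 0.61)]
post4 [([614.0, 6.0, 95.0], 0.86), ([650.0, 193.0, 99.0], 0.77), ([467.0, 226.0, 96.0], 0.67), ([430.0, 43.0, 99.0], 0.61)]
relay1_mid [([517.0, -307.0, 15.0], 0.54), ([610.0, 11.0, 98.0], 0.49)]
coil1_mid [([503.0, -198.0, 16.0], 0.47)]
mug [([751.0, -119.0, 1.0], 0.72), ([467.0, 225.0, 95.0], 0.3)]
multimeter [([391.0, 383.0, 2.0], 0.86)]
screwdriver [([615.0, 447.0, -6.0], 0.6), ([504.0, -263.0, -1.0], 0.54), ([600.0, 234.0, 158.0], 0.49)]
mat [([509.0, -260.0, 1.0], 0.75)]
```

View pics/top0.png

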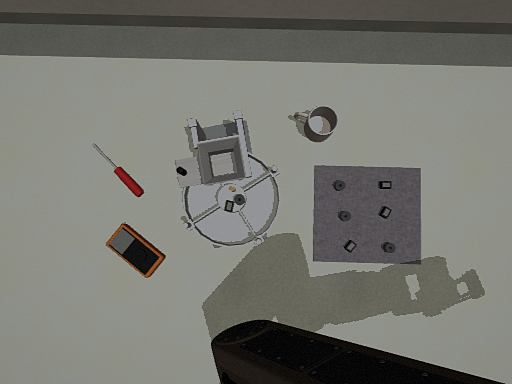

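View pics/scene0.png

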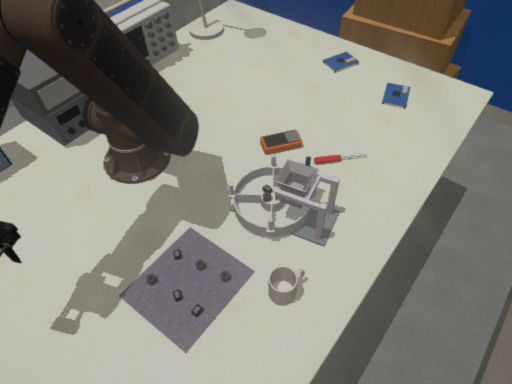

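Call:
apply_moves --increments '[[[-4.6, -1.1, -2.2], [0, 0, 0], 9.5], [[-4.6, -1.1, -2.2], [0, 0, 0], 9.5], [[-4.6, -1.1, -2.2], [0, 0, 0], 9.5], [[-4.6, -1.1, -2.2], [0, 0, 0], 9.5], [[-4.6, -1.1, -2.2], [0, 0, 0], 9.5]]'

```text
t: 2.33
eef_pos: [419.9, -376.5, 270.1]
tcp_rot: [-1.572, 0.0, -2.735]
ft_force: [0.8, -0.3, 0.2]
opening: 0.999
```

Call:
apply_moves --increments '[[[-4.6, -1.1, -2.2], [0, 0, 0], 9.5], [[-4.6, -1.1, -2.2], [0, 0, 0], 9.5], [[-4.6, -1.1, -2.2], [0, 0, 0], 9.5], [[0, 0, 0], [0, 0, 0], 9.5], [[0, 0, 0], [0, 0, 0], 9.5]]'

```text
t: 2.95
eef_pos: [524.9, -254.7, 305.3]
tcp_rot: [-1.57, 0.001, -2.731]
ft_force: [-0.0, -1.0, -0.1]
opening: 1.001
```

```bash
cat >> h.py <<'E'
def plan(x,y,z,yaw=None,n=None,op=9.5,s=None):
    """rows to world target; returns the pose planned"""
    if s is None:
        st=readout.state(); s=np.r_[st["eef_pos"],st["tcp_rot"][2]]
    if yaw is None: yaw=s[3]
    dyaw=(yaw-s[3]+np.pi)%(2*np.pi)-np.pi
    d=np.array([x,y,z])-s[:3]
    if n is None: n=int(max(np.ceil(np.linalg.norm(d)/55),np.ceil(abs(np.degrees(dyaw))/9.5),1))
    for i in range(n):
        a=s[3]+dyaw*i/n
        X=np.array([np.cos(a),np.sin(a),0]);Z=np.array([-np.sin(a),np.cos(a),0]);e=d/n/10
        print(f"[[{e@X:.2f},{-e[2]:.2f},{e@Z:.2f}],[0,{-np.degrees(dyaw)/n:.1f},0],{op}]",end=" ")
    print()
    return np.array([x,y,z,s[3]+dyaw])
def ray(p,u,v,z):
    """pixel -> world at height z"""
    f=192/np.tan(np.radians(p["vfov"]/2)); a=np.array([u-p["cx"],v-p["cy"]])
    if "mount" in p:
        r=np.hypot(*a); t=r/f; c=np.r_[a/max(r,1e-9)*np.sin(t),np.cos(t)]
    else: c=np.r_[a/f,1]
    dd=p["c2w"][:3,:3]@c; o=p["c2w"][:3,3]
    return o+dd*(z-o[2])/dd[2]
E
python3 - <<'E'
from h import *
s=readout.state();print(s["eef_pos"],s["tcp_rot"],s["joints"])
p=cam("wrist");save(p,"w0");print(p["mount"],p["vfov"],p["cx"],p["cy"])
for t in ["relay1_mid","coil1_mid"]: print(t,find(p,t,minc=0.1))
E
```

```text
[ 524.92493038 -254.72761762  305.32729488] [-1.56991969e+00  1.22992786e-03 -2.73050733e+00] [-5.65225033e-01  3.52773656e-01  1.53794781e+00  5.56405321e-04
  1.24945614e+00  5.94311144e-01]
[[-1.59778407e-04  9.61111833e-01  2.76159409e-01 -7.80366467e+01]
 [ 3.44938247e-04 -2.76159343e-01  9.61111803e-01 -1.70345791e+02]
 [ 9.99999928e-01  2.48822855e-04 -2.87399931e-04 -4.68673762e-01]
 [ 0.00000000e+00  0.00000000e+00  0.00000000e+00  1.00000000e+00]] 65.70646984690485 254.40708906743822 193.23261627319349
relay1_mid [([520.0, -302.0, 8.0], 0.62)]
coil1_mid [([507.0, -192.0, 11.0], 0.81), ([540.0, 120.0, 24.0], 0.62)]
```

View pics/w0.png

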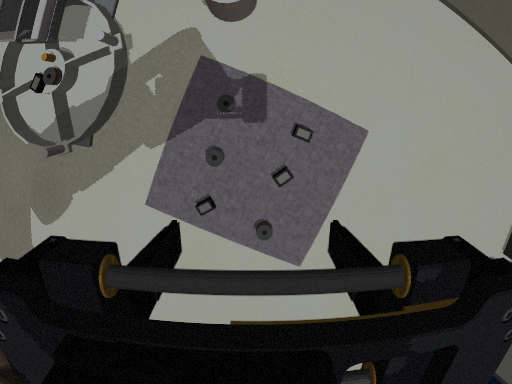

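```bash
cat >> h.py <<'E'
def birds(p,cx,cy,half,z,mm=0.5):
    """top-down view at height z: image up=+x, left=+y"""
    n=int(2*half/mm); xs=cx+half-mm*np.arange(n); ys=cy+half-mm*np.arange(n)
    Y,X=np.meshgrid(ys,xs); P=np.stack([X,Y,np.full_like(X,z),np.ones_like(X)],-1)@np.linalg.inv(p["c2w"]).T
    f=192/np.tan(np.radians(p["vfov"]/2))
    if "mount" in p:
        r=np.hypot(P[...,0],P[...,1]); t=np.arctan2(r,P[...,2]); k=f*t/np.maximum(r,1e-9)
    else: k=f/P[...,2]
    return cv2.remap(p["img"],(p["cx"]+P[...,0]*k).astype(np.float32),(p["cy"]+P[...,1]*k).astype(np.float32),cv2.INTER_CUBIC)
E
python3 - <<'E'
from h import *
p=cam("wrist")
tiles=[]
for (u,v) in [(302,132),(283,176),(205,205),(226,102),(215,157),(264,230)]:
    c=ray(p,u,v,18); print((u,v),c.round(0)); b=birds(p,c[0],c[1],32,18,0.25); b=b.copy(); cv2.drawMarker(b,(128,128),(255,0,0),0,12,1); tiles.append(b)
o=np.vstack([np.hstack(tiles[:3]),np.hstack(tiles[3:])]);cv2.imwrite("pics/tiles.png",o[:,:,::-1])
E
```

```text
(302, 132) [ 595. -305.   18.]
(283, 176) [ 520. -306.   18.]
(205, 205) [ 425. -210.   18.]
(226, 102) [ 591. -179.   18.]
(215, 157) [ 505. -196.   18.]
(264, 230) [ 424. -316.   18.]
```

View pics/tiles.png

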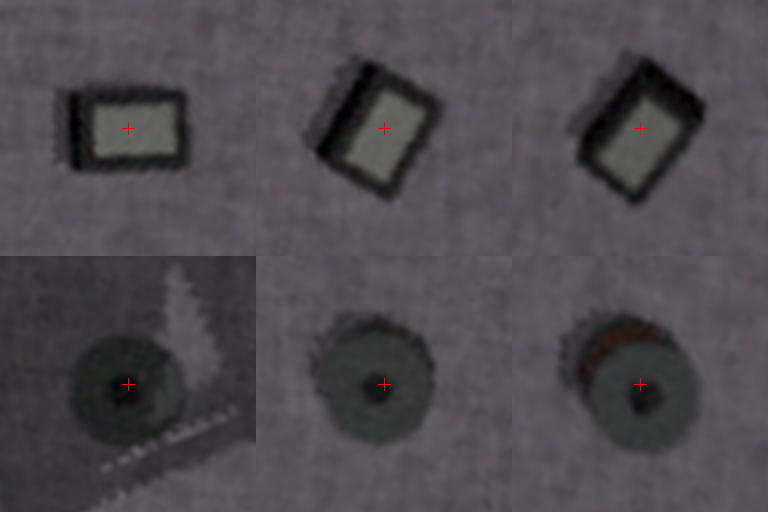

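```bash
python3 - <<'E'
from h import *
s=plan(594.5,-307,60,np.radians(-90),n=8,op=6)
E
```

```text
[[-0.55,3.07,0.94],[0,-8.3,0],6] [[-0.40,3.07,1.01],[0,-8.3,0],6] [[-0.25,3.07,1.06],[0,-8.3,0],6] [[-0.10,3.07,1.08],[0,-8.3,0],6] [[0.06,3.07,1.08],[0,-8.3,0],6] [[0.21,3.07,1.06],[0,-8.3,0],6] [[0.37,3.07,1.02],[0,-8.3,0],6] [[0.51,3.07,0.96],[0,-8.3,0],6]
```

Call:
apply_moves --increments '[[[-0.6, 3.1, 0.9], [0, -8.3, 0], 6], [[-0.4, 3.1, 1.0], [0, -8.3, 0], 6], [[-0.3, 3.1, 1.1], [0, -8.3, 0], 6], [[-0.1, 3.1, 1.1], [0, -8.3, 0], 6], [[0.1, 3.1, 1.1], [0, -8.3, 0], 6]]'

```text
t: 3.78
eef_pos: [568.9, -293.4, 148.5]
tcp_rot: [-1.564, -0.001, -1.993]
ft_force: [-0.3, 0.4, -0.4]
opening: 0.634
```

Call:
apply_moves --increments '[[[0.2, 3.1, 1.1], [0, -8.3, 0], 6], [[0.4, 3.1, 1.0], [0, -8.3, 0], 6], [[0.5, 3.1, 1.0], [0, -8.3, 0], 6], [[0, 0, 0], [0, 0, 0], 6], [[0, 0, 0], [0, 0, 0], 6]]'

```text
t: 4.4
eef_pos: [593.8, -317.4, 50.6]
tcp_rot: [-1.569, -0.001, -1.554]
ft_force: [0.4, 0.2, 0.3]
opening: 0.628
```

```bash
python3 - <<'E'
from h import *
p=cam("wrist");save(p,"w1")
for t in ["relay1_mid","coil1_mid"]: print(t,find(p,t,minc=0.1))
plan(594.5,-307,5,np.radians(-90),op=6,n=2)
E
```

```text
relay1_mid []
coil1_mid [([505.0, -196.0, 11.0], 0.69)]
[[-0.50,2.30,0.03],[0,0.5,0],6] [[-0.50,2.30,0.02],[0,0.5,0],6]
```

View pics/w1.png

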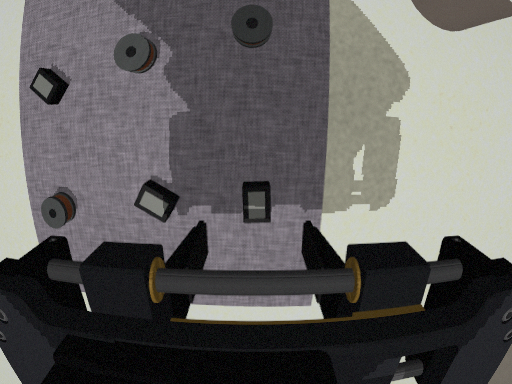

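Call:
apply_moves --increments '[[[-0.5, 2.0, 0], [0, 0.5, 0], 6], [[-0.5, 2.0, 0], [0, 0.3, 0], 6], [[0, 0, 0], [0, 0, 0], 6], [[0, 0, 0], [0, 0, 0], 6], [[0, 0, 0], [0, 0, 0], 6]]'

```text
t: 5.18
eef_pos: [595.9, -308.2, 16.8]
tcp_rot: [-1.561, -0.006, -1.57]
ft_force: [-0.2, 0.0, 0.2]
opening: 0.632
```

```bash
python3 - <<'E'
from h import *
p=cam("wrist");save(p,"w2");s=readout.state();print(s["eef_pos"],s["tcp_rot"])
b=p["img"]; 
print([find(p,t,minc=0.1) for t in ["relay1_mid"]], cam and None)
for u,v in [(257,204)]: pass
plan(594.5,-307,5,np.radians(-90),op=6,n=1)
E
```

```text
[ 595.97267468 -308.19774517   16.79091675] [-1.56049878 -0.00650699 -1.56971208]
[[([518.0, -303.0, 9.0], 0.64)]] None
[[-0.12,1.16,-0.14],[0,0.1,0],6]
```

View pics/w2.png

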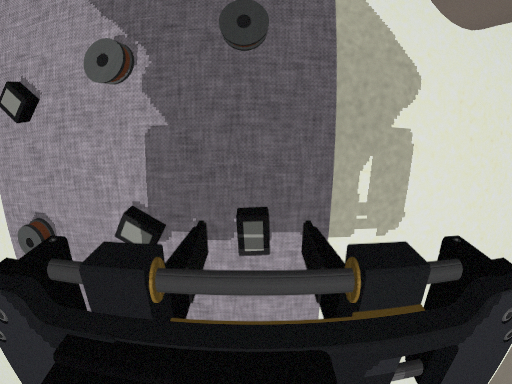

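Call:
apply_moves --increments '[[[-0.1, 1.1, -0.1], [-0.5, 0, 0], 6], [[0, 0, 0], [0, 0, 0], 1.5], [[0, 0, 0], [0, 0, 0], 1.5], [[0, 0, 0], [0, 0, 0], 1.5], [[0, 0, 0], [0, 0, 0], 1.5]]'

```text
t: 5.9
eef_pos: [594.9, -307.3, 4.9]
tcp_rot: [-1.57, -0.006, -1.57]
ft_force: [-0.4, -1.3, -0.3]
opening: 0.27
```

Call:
apply_moves --increments '[[[0, 0, 0], [0, 0, 0], 1.5], [[0, -2, 0], [0, 0, 0], 1.5], [[0, -4, 0], [0, 0, 0], 1.5], [[0, -4, 0], [0, 0, 0], 1.5], [[0, -4, 0], [0, 0, 0], 1.5]]'

```text
t: 6.52
eef_pos: [593.9, -305.9, 150.2]
tcp_rot: [-1.573, -0.004, -1.57]
ft_force: [0.0, -0.8, 0.2]
opening: 0.206
```

```bash
python3 - <<'E'
import re
t=open('h.py').read()
t=t.replace('''        print(f"[[{e@X''','''        rv=np.zeros(3)
        if i==0 and real: rv=np.degrees((R.from_euler('xyz',st["tcp_rot"]).inv()*R.from_euler('xyz',[-np.pi/2,0,st["tcp_rot"][2]])).as_rotvec())
        print(f"[[{e@X''').replace('[0,{-np','[{rv[0]:.1f},{-np').replace('/n:.1f},0],{op}]"','/n:.1f},{rv[2]:.1f}],{op}]"').replace('    if s is None:','    real=s is None\n    if real:')
open('h.py','w').write(t)
E
python3 - <<'E'
from h import *
s=plan(619,132,225,np.radians(-90),op=1.5)
E
```

```text
[[-4.86,-0.83,0.28],[0.1,0.0,0.3],1.5] [[-4.86,-0.83,0.28],[0.0,0.0,0.0],1.5] [[-4.86,-0.83,0.28],[0.0,0.0,0.0],1.5] [[-4.86,-0.83,0.28],[0.0,0.0,0.0],1.5] [[-4.86,-0.83,0.28],[0.0,0.0,0.0],1.5] [[-4.86,-0.83,0.28],[0.0,0.0,0.0],1.5] [[-4.86,-0.83,0.28],[0.0,0.0,0.0],1.5] [[-4.86,-0.83,0.28],[0.0,0.0,0.0],1.5] [[-4.86,-0.83,0.28],[0.0,0.0,0.0],1.5]
```

Call:
apply_moves --increments '[[[-4.8, -1.2, 0.3], [0, 0, 0.3], 1.5], [[-4.8, -1.0, 0.3], [0, 0, 0], 1.5], [[-4.8, -0.8, 0.3], [0, 0, 0], 1.5], [[-4.8, -0.8, 0.3], [0, 0, 0], 1.5], [[-4.8, -0.8, 0.3], [0, 0, 0], 1.5]]'

```text
t: 7.15
eef_pos: [609.8, -62.6, 208.3]
tcp_rot: [-1.561, -0.004, -1.575]
ft_force: [0.5, 0.1, 0.5]
opening: 0.213
```

Call:
apply_moves --increments '[[[-4.8, -0.8, 0.3], [0, 0, 0], 1.5], [[-4.8, -0.8, 0.3], [0, 0, 0], 1.5], [[-4.8, -0.8, 0.3], [0, 0, 0], 1.5], [[-4, 0, 0.2], [0, 0, 0], 1.5], [[0, 0, 0], [0, 0, 0], 1.5]]'

```text
t: 7.78
eef_pos: [620.2, 130.8, 241.4]
tcp_rot: [-1.552, -0.004, -1.572]
ft_force: [-0.7, -1.2, 0.1]
opening: 0.208
```

```bash
python3 - <<'E'
from h import *
print(readout.state()["eef_pos"])
p=cam("wrist");save(p,"w3")
for t in ["chute_floor","chute_mouth","gate_knob","turntable_axis","relay_bay","coil_bay","post1"]: print(t,find(p,t))
s=plan(619,132,212,np.radians(-90),op=1.5,n=1)
E
```

```text
[620.22395772 130.78556373 241.43971875]
chute_floor [([618.0, 137.0, 129.0], 0.75)]
chute_mouth [([620.0, 135.0, 203.0], 0.95)]
gate_knob [([599.0, 239.0, 156.0], 0.78)]
turntable_axis []
relay_bay [([469.0, 132.0, 27.0], 0.92)]
coil_bay [([599.0, 235.0, 157.0], 0.69)]
post1 [([431.0, 47.0, 98.0], 0.93), ([471.0, 229.0, 96.0], 0.81), ([619.0, 6.0, 95.0], 0.79)]
[[-0.47,2.80,-0.17],[-1.0,-0.3,0.3],1.5]
```

View pics/w3.png

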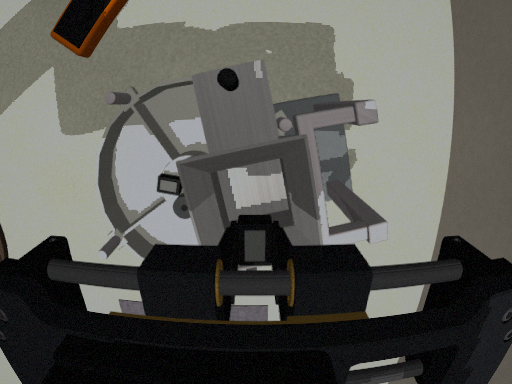

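Call:
apply_moves --increments '[[[-0.3, 2.6, -0.1], [-1, 0, 0.3], 1.5], [[0, 0, 0], [0, 0, 0], 1.5], [[0, 0, 0], [0, 0, 0], 5], [[0, 0, 0], [0, 0, 0], 5], [[0, 0, 0], [0, 0, 0], 5]]'

```text
t: 8.8
eef_pos: [620.2, 129.4, 211.8]
tcp_rot: [-1.573, 0.001, -1.577]
ft_force: [0.6, -0.5, -0.2]
opening: 0.466
```

```bash
python3 - <<'E'
from h import *
s=plan(619,132,235,op=6,n=1)
s=plan(518.5,-300,100,np.radians(-31),op=6,s=s,n=10)
E
```

```text
[[-0.26,-2.32,-0.12],[0.1,-0.0,-0.1],6] 
[[4.33,1.35,-0.98],[0.0,-5.9,0.0],6] [[4.20,1.35,-1.42],[0.0,-5.9,0.0],6] [[4.03,1.35,-1.85],[0.0,-5.9,0.0],6] [[3.82,1.35,-2.25],[0.0,-5.9,0.0],6] [[3.57,1.35,-2.64],[0.0,-5.9,0.0],6] [[3.27,1.35,-2.99],[0.0,-5.9,0.0],6] [[2.95,1.35,-3.31],[0.0,-5.9,0.0],6] [[2.59,1.35,-3.60],[0.0,-5.9,0.0],6] [[2.20,1.35,-3.85],[0.0,-5.9,0.0],6] [[1.79,1.35,-4.06],[0.0,-5.9,0.0],6]
```

Call:
apply_moves --increments '[[[0, -2.3, 0], [0, 0, 0], 5], [[4.3, 1.3, -1.0], [0, -5.9, 0], 6], [[4.2, 1.3, -1.4], [0, -5.9, 0], 6], [[4.0, 1.3, -1.8], [0, -5.9, 0], 6], [[3.8, 1.3, -2.2], [0, -5.9, 0], 6]]'

```text
t: 9.43
eef_pos: [581.9, -44.1, 184.6]
tcp_rot: [-1.567, -0.001, -1.148]
ft_force: [1.0, -0.1, -0.7]
opening: 0.629
```

Call:
apply_moves --increments '[[[3.6, 1.3, -2.6], [0, -5.9, 0], 6], [[3.3, 1.3, -3.0], [0, -5.9, 0], 6], [[2.9, 1.3, -3.3], [0, -5.9, 0], 6], [[2.6, 1.3, -3.6], [0, -5.9, 0], 6], [[2.2, 1.3, -3.8], [0, -5.9, 0], 6]]'

```text
t: 10.05
eef_pos: [536.4, -268.0, 119.8]
tcp_rot: [-1.567, -0.008, -0.615]
ft_force: [0.2, -0.1, 0.9]
opening: 0.629
```

Call:
apply_moves --increments '[[[1.6, 1.3, -3.7], [0, -5.9, 0], 6], [[0, 0, 0], [0, 0, 0], 6], [[0, 0, 0], [0, 0, 0], 6], [[0, 0, 0], [0, 0, 0], 6], [[0, 0, 0], [0, 0, 0], 6]]'

```text
t: 10.68
eef_pos: [528.1, -309.6, 107.3]
tcp_rot: [-1.568, -0.011, -0.511]
ft_force: [0.1, -0.0, -0.5]
opening: 0.632
```

```bash
cat >> h.py <<'E'
def parts(p,n=None):
    """parts on the mat from a wrist view: relay labels / coil tops via birds view at z=18"""
    b=birds(p,514,-260,150,18,0.5)
    if n: cv2.imwrite(f"pics/{n}.png",b[:,:,::-1])
    return b
E
python3 - <<'E'
from h import *
print(readout.state()["eef_pos"],readout.state()["tcp_rot"])
p=cam("wrist");parts(p,"b1")
print(find(p,"relay1_mid",minc=.1),find(p,"coil1_mid",minc=.1))
s=plan(518.5,-306,25,np.radians(-31),op=6,n=3)
E
```

```text
[ 528.08365859 -309.60649789  107.2722569 ] [-1.5677458  -0.01050185 -0.5107862 ]
[([518.0, -300.0, 10.0], 0.65)] [([505.0, -193.0, 10.0], 0.96)]
[[-0.34,2.74,-0.04],[-0.2,0.6,0.6],6] [[-0.34,2.74,-0.04],[0.0,0.6,0.0],6] [[-0.34,2.74,-0.05],[0.0,0.6,0.0],6]
```

View pics/b1.png

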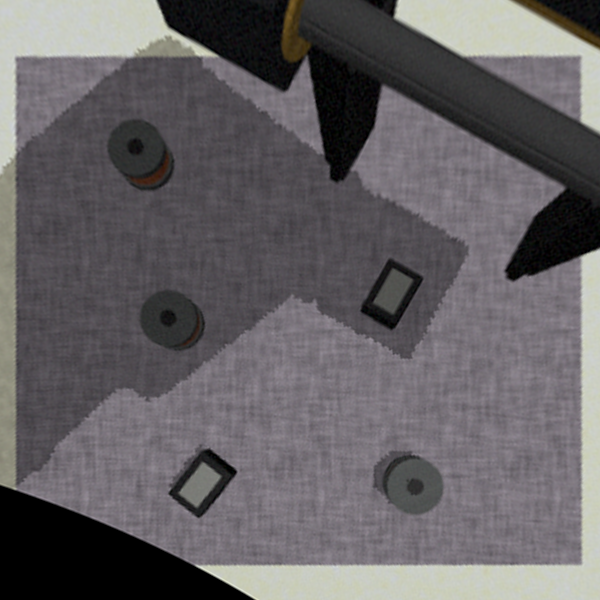

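Call:
apply_moves --increments '[[[-0.3, 2.8, 0], [-0.2, 0.6, 0.6], 6], [[-0.3, 2.8, 0], [0, 0.6, 0], 6], [[-0.2, 2.2, 0], [0, 0.6, 0], 6], [[0, 0, 0], [0, 0, 0], 6], [[0, 0, 0], [0, 0, 0], 6]]'

```text
t: 11.45
eef_pos: [522.6, -305.6, 28.9]
tcp_rot: [-1.572, -0.003, -0.542]
ft_force: [1.0, -1.0, -0.0]
opening: 0.633
```

```bash
python3 - <<'E'
from h import *
print(readout.state()["eef_pos"],readout.state()["tcp_rot"])
s=plan(519.5,-306.5,5,np.radians(-31),op=6,n=1)
E
```

```text
[ 522.55865758 -305.55553992   28.87383714] [-1.57163271 -0.00268126 -0.54174703]
[[-0.21,2.39,-0.24],[0.0,-0.0,0.2],6]
```

Grasp, lift, then carry (yaw kept at about −31°).

Call:
apply_moves --increments '[[[-0.2, 2.3, -0.2], [0, 0, 0.2], 6], [[0, 0, 0], [0, 0, 0], 1.5], [[0, 0, 0], [0, 0, 0], 1.5], [[0, 0, 0], [0, 0, 0], 1.5], [[0, 0, 0], [0, 0, 0], 1.5]]'

```text
t: 12.08
eef_pos: [522.2, -307.6, 10.8]
tcp_rot: [-1.572, -0.006, -0.541]
ft_force: [0.4, 0.3, 0.1]
opening: 0.268
```

Call:
apply_moves --increments '[[[0, 0, 0], [0, 0, 0], 1.5], [[0, -2, 0], [0, 0, 0], 1.5], [[0, -4, 0], [0, 0, 0], 1.5], [[0, -4, 0], [0, 0, 0], 1.5], [[0, -4, 0], [0, 0, 0], 1.5]]'

```text
t: 12.7
eef_pos: [520.4, -306.2, 152.2]
tcp_rot: [-1.572, -0.0, -0.541]
ft_force: [-0.3, 0.2, -0.7]
opening: 0.209
```

```bash
python3 - <<'E'
from h import *
s=plan(619,130,225,np.radians(-31),op=1.5,n=9)
E
```

```text
[[-1.56,-0.81,4.72],[0.1,0.0,0.0],1.5] [[-1.56,-0.81,4.72],[0.0,0.0,0.0],1.5] [[-1.56,-0.81,4.72],[0.0,0.0,0.0],1.5] [[-1.56,-0.81,4.72],[0.0,0.0,0.0],1.5] [[-1.56,-0.81,4.72],[0.0,0.0,0.0],1.5] [[-1.56,-0.81,4.72],[0.0,0.0,0.0],1.5] [[-1.56,-0.81,4.72],[0.0,0.0,0.0],1.5] [[-1.56,-0.81,4.72],[0.0,0.0,0.0],1.5] [[-1.56,-0.81,4.72],[0.0,0.0,0.0],1.5]
```

Call:
apply_moves --increments '[[[-1.5, -1.2, 4.7], [0, 0, 0], 1.5], [[-1.5, -1.0, 4.7], [0, 0, 0], 1.5], [[-1.5, -0.8, 4.7], [0, 0, 0], 1.5], [[-1.5, -0.8, 4.7], [0, 0, 0], 1.5], [[-1.5, -0.8, 4.7], [0, 0, 0], 1.5]]'

```text
t: 13.32
eef_pos: [578.9, -62.8, 202.7]
tcp_rot: [-1.572, -0.007, -0.547]
ft_force: [0.3, -0.2, -0.0]
opening: 0.207
```

Call:
apply_moves --increments '[[[-1.5, -0.8, 4.7], [0, 0, 0], 1.5], [[-1.5, -0.8, 4.7], [0, 0, 0], 1.5], [[-1.5, -0.6, 4.7], [0, 0, 0], 1.5], [[-1.3, 0, 4.0], [0, 0, 0], 1.5], [[0, 0, 0], [0, 0, 0], 1.5]]'

```text
t: 13.95
eef_pos: [623.9, 131.7, 225.8]
tcp_rot: [-1.571, -0.008, -0.543]
ft_force: [0.1, -0.5, -1.2]
opening: 0.205
```

```bash
python3 - <<'E'
from h import *
print(readout.state()["eef_pos"])
s=plan(620,133,213,np.radians(-31),op=1.5,n=1)
s=plan(620,133,235,np.radians(-31),op=1.5,n=1,s=s)
s=plan(427,-208,60,np.radians(-40),op=6,s=s,n=9)
E
```

```text
[623.92362234 131.6861126  225.77305958]
[[-0.40,1.28,-0.09],[0.0,-0.1,0.4],1.5] 
[[0.00,-2.20,0.00],[0.0,-0.0,0.0],1.5] 
[[0.11,1.94,-4.35],[0.0,1.0,0.0],6] [[0.19,1.94,-4.35],[0.0,1.0,0.0],6] [[0.27,1.94,-4.35],[0.0,1.0,0.0],6] [[0.34,1.94,-4.34],[0.0,1.0,0.0],6] [[0.42,1.94,-4.33],[0.0,1.0,0.0],6] [[0.49,1.94,-4.33],[0.0,1.0,0.0],6] [[0.57,1.94,-4.32],[0.0,1.0,0.0],6] [[0.64,1.94,-4.31],[0.0,1.0,0.0],6] [[0.72,1.94,-4.29],[0.0,1.0,0.0],6]
```

Call:
apply_moves --increments '[[[-0.4, 1.2, 0], [0, 0, 0.4], 1.5], [[0, 0, 0], [0, 0, 0], 1.5], [[0, 0, 0], [0, 0, 0], 5], [[0, 0, 0], [0, 0, 0], 5], [[0, -2.2, 0], [0, 0, 0], 5]]'

```text
t: 14.58
eef_pos: [619.3, 130.4, 233.7]
tcp_rot: [-1.574, 0.003, -0.546]
ft_force: [0.4, -0.0, -0.6]
opening: 0.464
```

Call:
apply_moves --increments '[[[0.1, 0.5, -4.3], [0, 1, 0], 6], [[0.2, 0.5, -4.3], [0, 1, 0], 6], [[0.3, 1.5, -4.3], [0, 1, 0], 6], [[0.3, 2, -4.3], [0, 1, 0], 6], [[0.4, 2, -4.3], [0, 1, 0], 6]]'

```text
t: 15.2
eef_pos: [511.5, -61.2, 171.2]
tcp_rot: [-1.569, -0.006, -0.635]
ft_force: [0.7, -0.9, 0.4]
opening: 0.632
```

Call:
apply_moves --increments '[[[0.5, 2.3, -4.3], [0, 1, 0], 6], [[0.5, 2.3, -4.3], [0, 1, 0], 6], [[0.6, 2.3, -4.3], [0, 1, 0], 6], [[0.5, 2, -3], [0, 1, 0], 6], [[0, 0, 0], [0, 0, 0], 6]]'

```text
t: 15.82
eef_pos: [427.4, -207.7, 80.4]
tcp_rot: [-1.567, -0.009, -0.712]
ft_force: [-0.3, 0.1, 0.0]
opening: 0.632
```

```bash
python3 - <<'E'
from h import *
print(readout.state()["eef_pos"],readout.state()["tcp_rot"])
p=cam("top");
for t in ["relay1_mid","coil1_mid"]: print(find(p,t,minc=.1))
for (a,n) in [((422,-211),"r"),((590,-178),"c"),((505,-194),"c"),((421,-317),"c")]:
    b=birds(p,*a,30,18,.5).mean(2); print(n,a,"dark frac",(b<60).mean().round(2))
q=cam("wrist");b=birds(q,422,-211,40,18,.25);c=birds(p,514,-260,80,18,.5)
c=birds(p,619,133,80,160,.5)
cv2.imwrite("pics/b2.png",np.hstack([b,c])[:,:,::-1])
s=plan(422,-211,25,np.radians(-40),op=6,n=3)
E
```

```text
[ 427.42252766 -207.67941736   80.42497309] [-1.56724279 -0.00914881 -0.71246965]
[([620.0, 132.0, 155.0], 0.42)]
[([503.0, -197.0, 9.0], 0.58)]
r (422, -211) dark frac 0.83
c (590, -178) dark frac 0.13
c (505, -194) dark frac 0.48
c (421, -317) dark frac 0.88
[[-0.07,1.90,-0.29],[-0.2,-0.2,0.7],6] [[-0.07,1.90,-0.29],[0.0,-0.2,0.0],6] [[-0.07,1.90,-0.29],[0.0,-0.2,0.0],6]
```

View pics/b2.png

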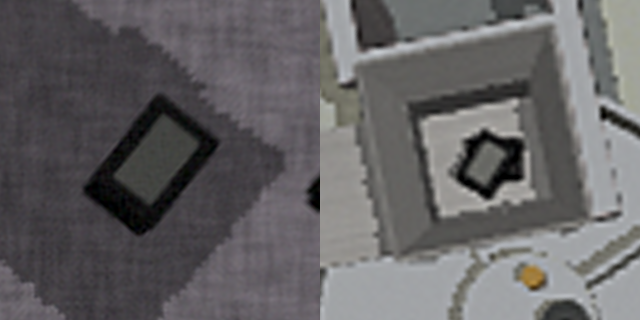

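Call:
apply_moves --increments '[[[0, 2.2, -0.3], [-0.2, 0, 0.7], 6], [[0, 2.2, -0.3], [0, 0, 0], 6], [[0, 2.2, -0.3], [0, 0, 0], 6], [[0, 0, 0], [0, 0, 0], 6], [[0, 0, 0], [0, 0, 0], 6]]'

```text
t: 16.65
eef_pos: [428.2, -210.3, 18.4]
tcp_rot: [-1.569, -0.008, -0.7]
ft_force: [-0.8, 1.0, 0.1]
opening: 0.633
```

```bash
python3 - <<'E'
from h import *
print(readout.state()["eef_pos"],readout.state()["tcp_rot"])
s=plan(422.5,-210.5,5,np.radians(-39),op=6,n=1)
E
```

```text
[ 428.23658532 -210.29940143   18.36746356] [-1.56932983 -0.00757538 -0.70023453]
[[-0.43,1.34,-0.39],[-0.1,-1.1,0.4],6]
```

Call:
apply_moves --increments '[[[-0.4, 1.3, -0.4], [-0.1, -1, 0.4], 6], [[0, 0, 0], [0, 0, 0], 6], [[0, 0, 0], [0, 0, 0], 1.5], [[0, 0, 0], [0, 0, 0], 1.5], [[0, 0, 0], [0, 0, 0], 1.5]]'

```text
t: 17.27
eef_pos: [423.3, -210.9, 6.3]
tcp_rot: [-1.571, -0.003, -0.681]
ft_force: [0.5, -0.2, 0.0]
opening: 0.372
```

Call:
apply_moves --increments '[[[0, 0, 0], [0, 0, 0], 1.5], [[0, 0, 0], [0, 0, 0], 1.5], [[0, -2, 0], [0, 0, 0], 1.5], [[0, -4, 0], [0, 0, 0], 1.5], [[0, -4, 0], [0, 0, 0], 1.5]]'

```text
t: 17.9
eef_pos: [422.0, -210.1, 106.5]
tcp_rot: [-1.571, 0.003, -0.681]
ft_force: [-0.6, -0.1, -0.5]
opening: 0.209
```

```bash
python3 - <<'E'
from h import *
s=plan(619,130,228,np.radians(-40),op=1.5,n=9)
E
```

```text
[[-0.68,-1.35,4.31],[0.0,0.1,-0.2],1.5] [[-0.69,-1.35,4.31],[0.0,0.1,0.0],1.5] [[-0.69,-1.35,4.31],[0.0,0.1,0.0],1.5] [[-0.70,-1.35,4.31],[0.0,0.1,0.0],1.5] [[-0.71,-1.35,4.31],[0.0,0.1,0.0],1.5] [[-0.72,-1.35,4.31],[0.0,0.1,0.0],1.5] [[-0.73,-1.35,4.31],[0.0,0.1,0.0],1.5] [[-0.74,-1.35,4.30],[0.0,0.1,0.0],1.5] [[-0.74,-1.35,4.30],[0.0,0.1,0.0],1.5]
```

Call:
apply_moves --increments '[[[-0.7, -2.4, 4.3], [0, 0, 0], 1.5], [[-0.7, -2.4, 4.3], [0, 0, 0], 1.5], [[-0.7, -2.4, 4.3], [0, 0, 0], 1.5], [[-0.7, -1.5, 4.3], [0, 0, 0], 1.5], [[-0.7, -1.5, 4.3], [0, 0, 0], 1.5]]'

```text
t: 18.52
eef_pos: [532.9, -17.9, 214.5]
tcp_rot: [-1.57, -0.001, -0.687]
ft_force: [0.3, -0.8, 0.1]
opening: 0.207
```

Call:
apply_moves --increments '[[[-0.7, -1.0, 4.3], [0, 0, 0], 1.5], [[-0.7, -0.5, 4.3], [0, 0, 0], 1.5], [[-0.7, 0, 4.3], [0, 0, 0], 1.5], [[-0.7, 0, 3.5], [0, 0, 0], 1.5], [[0, 0, 0], [0, 0, 0], 1.5]]'

```text
t: 19.15
eef_pos: [617.6, 134.5, 230.7]
tcp_rot: [-1.57, -0.002, -0.683]
ft_force: [0.5, 0.1, 0.7]
opening: 0.209
```

```bash
python3 - <<'E'
from h import *
print(readout.state()["eef_pos"])
s=plan(620,133,213,np.radians(-31),op=1.5,n=1)
E
```

```text
[617.60424701 134.45958101 230.70147095]
[[0.28,1.77,0.04],[-0.1,-8.1,0.1],1.5]
```

Call:
apply_moves --increments '[[[0.3, 1.7, 0], [0, 0, 0], 1.5], [[0, 0, 0], [0, 0, 0], 1.5], [[0, 0, 0], [0, 0, 0], 5], [[0, 0, 0], [0, 0, 0], 5], [[0, -2.2, 0], [0, 0, 0], 5]]'

```text
t: 19.77
eef_pos: [618.4, 129.4, 233.2]
tcp_rot: [-1.573, 0.001, -0.686]
ft_force: [1.0, -0.1, 1.1]
opening: 0.464
```

```bash
python3 - <<'E'
from h import *
print(readout.state()["eef_pos"])
p=cam("top");print(find(p,"relay1_mid",minc=.1))
s=plan(431,43.5,170,np.radians(-35),op=5,n=5)
s=plan(431,43.5,85,np.radians(-35),op=5,n=2,s=s)
E
```

```text
[618.38003431 129.41338443 233.24987746]
[([592.0, -177.0, 13.0], 0.37)]
[[-1.83,1.33,-3.72],[-0.1,-0.9,0.2],5] [[-1.89,1.33,-3.70],[0.0,-0.9,0.0],5] [[-1.94,1.33,-3.67],[0.0,-0.9,0.0],5] [[-2.00,1.33,-3.64],[0.0,-0.9,0.0],5] [[-2.05,1.33,-3.61],[0.0,-0.9,0.0],5] 
[[0.00,4.25,0.00],[0.0,-0.0,0.0],5] [[0.00,4.25,0.00],[0.0,-0.0,0.0],5]
```

Call:
apply_moves --increments '[[[-1.8, 0.2, -3.7], [0, -0.9, 0], 5], [[-1.9, 0.5, -3.7], [0, -0.9, 0], 5], [[-1.9, 1.5, -3.7], [0, -0.9, 0], 5], [[-2.0, 2, -3.6], [0, -0.9, 0], 5], [[-2.0, 2, -3.6], [0, -0.9, 0], 5]]'

```text
t: 20.5
eef_pos: [428.4, 40.7, 170.6]
tcp_rot: [-1.566, -0.008, -0.604]
ft_force: [-0.2, -0.1, -0.4]
opening: 0.526
```

Call:
apply_moves --increments '[[[0, 0, 0], [0, 0, 0], 5], [[0, 0, 0], [0, 0, 0], 5], [[0, 0, 0], [0, 0, 0], 5], [[0, 0, 0], [0, 0, 0], 5], [[0, 0, 0], [0, 0, 0], 5]]'

```text
t: 21.12
eef_pos: [428.3, 40.5, 170.4]
tcp_rot: [-1.566, -0.009, -0.605]
ft_force: [0.7, 0.4, 0.4]
opening: 0.527
```

```bash
python3 - <<'E'
from h import *
print(readout.state()["eef_pos"])
p=cam("top");q=cam("wrist");print(find(q,"post1",minc=.3))
b=birds(p,619,133,60,160,.4);c=birds(q,431,43,75,112,.5)
cv2.imwrite("pics/b3.png",np.hstack([b,c])[:,:,::-1])
s=plan(431,43.5,80,np.radians(-35),op=5,n=2)
E
```

```text
[428.33188882  40.53231802 170.35999243]
[([431.0, 45.0, 99.0], 0.73), ([471.0, 229.0, 100.0], 0.64)]
[[0.03,4.51,0.21],[-0.3,0.2,0.5],5] [[0.03,4.51,0.21],[0.0,0.2,0.0],5]
```

View pics/b3.png

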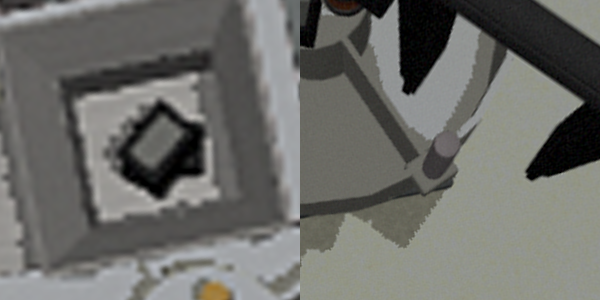

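Call:
apply_moves --increments '[[[0.1, 4.3, 0.3], [-0.3, 0, 0.5], 5], [[0, 4.3, 0.3], [0, 0, 0], 5], [[0, 0, 0], [0, 0, 0], 1], [[0, 0, 0], [0, 0, 0], 1], [[0, 0, 0], [0, 0, 0], 1]]'

```text
t: 21.9
eef_pos: [434.8, 44.8, 85.5]
tcp_rot: [-1.568, -0.004, -0.605]
ft_force: [-0.7, -0.4, 0.8]
opening: 0.27
```

Call:
apply_moves --increments '[[[0, 0, 0], [0, 0, 0], 1], [[0, 0, 0], [0, 0, 0], 1], [[0, 0, 0], [0, 0, 0], 1], [[0, 0, 0], [0, 0, 0], 1], [[0, 0, 0], [0, 0, 0], 1]]'

```text
t: 22.52
eef_pos: [434.0, 44.6, 86.5]
tcp_rot: [-1.569, -0.004, -0.605]
ft_force: [-1.1, -0.7, -8.6]
opening: 0.141
```

```bash
cat >> h.py <<'E'
C=np.array([542.5,118.])
def arc(a1,n,op=0.8,r=None):
    """rows taking the gripped post along the arc about C to angle a1 (deg), tool yaw fixed"""
    st=readout.state(); P=st["eef_pos"][:2]-C; r0=np.hypot(*P); a0=np.degrees(np.arctan2(P[1],P[0]))
    d=(a1-a0+180)%360-180; print("at",a0.round(1),"r",r0.round(1),"turn",round(d,1))
    y=st["tcp_rot"][2]; X=np.array([np.cos(y),np.sin(y)]);Z=np.array([-np.sin(y),np.cos(y)])
    prev=P
    for i in range(1,n+1):
        a=np.radians(a0+d*i/n); rr=133.5
        q=rr*np.array([np.cos(a),np.sin(a)]); e=(q-prev)/10; prev=q
        print(f"[[{e@X:.2f},0,{e@Z:.2f}],[0,0,0],{op}]",end=" ")
    print()
E
python3 - <<'E'
from h import *
s=readout.state();print(s["eef_pos"],s["opening"],s["ft_force"])
arc(135,12)
E
```

```text
[433.96753968  44.59362919  86.47513637] 0.14061522252956296 [-1.13128152 -0.73307722 -8.61310328]
at -145.9 r 131.0 turn -79.1
[[-1.49,0,0.41],[0,0,0],0.8] [[-1.31,0,0.79],[0,0,0],0.8] [[-1.21,0,0.94],[0,0,0],0.8] [[-1.10,0,1.07],[0,0,0],0.8] [[-0.97,0,1.19],[0,0,0],0.8] [[-0.82,0,1.29],[0,0,0],0.8] [[-0.67,0,1.38],[0,0,0],0.8] [[-0.51,0,1.45],[0,0,0],0.8] [[-0.34,0,1.50],[0,0,0],0.8] [[-0.16,0,1.53],[0,0,0],0.8] [[0.01,0,1.53],[0,0,0],0.8] [[0.19,0,1.52],[0,0,0],0.8]
```

Call:
apply_moves --increments '[[[-1.3, 0, 0.6], [0, 0, 0], 0.8], [[-1.3, 0, 0.8], [0, 0, 0], 0.8], [[-1.2, 0, 0.9], [0, 0, 0], 0.8], [[-1.1, 0, 1.1], [0, 0, 0], 0.8], [[-1.0, 0, 1.2], [0, 0, 0], 0.8]]'

```text
t: 23.15
eef_pos: [408.3, 117.9, 86.4]
tcp_rot: [-1.572, -0.0, -0.608]
ft_force: [-0.2, -1.5, -9.4]
opening: 0.141
```

```bash
python3 - <<'E'
from h import *
s=readout.state();print(s["eef_pos"],s["opening"],s["ft_force"])
arc(135,7)
E
```

```text
[408.29553133 117.8591852   86.43045111] 0.14075961767366493 [-0.22751803 -1.50106556 -9.43656127]
at -179.9 r 134.2 turn -45.1
[[-0.73,0,1.32],[0,0,0],0.8] [[-0.64,0,1.36],[0,0,0],0.8] [[-0.48,0,1.42],[0,0,0],0.8] [[-0.32,0,1.46],[0,0,0],0.8] [[-0.15,0,1.49],[0,0,0],0.8] [[0.01,0,1.50],[0,0,0],0.8] [[0.18,0,1.49],[0,0,0],0.8]
```

Call:
apply_moves --increments '[[[-0.8, 0, 1.3], [0, 0, 0], 0.8], [[-0.6, 0, 1.4], [0, 0, 0], 0.8], [[-0.5, 0, 1.4], [0, 0, 0], 0.8], [[-0.3, 0, 1.5], [0, 0, 0], 0.8], [[-0.2, 0, 1.5], [0, 0, 0], 0.8]]'

```text
t: 23.78
eef_pos: [425.8, 195.0, 86.4]
tcp_rot: [-1.576, 0.005, -0.607]
ft_force: [1.9, -3.0, -6.7]
opening: 0.136
```

Call:
apply_moves --increments '[[[0, 0, 1.4], [0, 0, 0], 0.8], [[0, 0, 0], [0, 0, 0], 0.8], [[0, 0, 0], [0, 0, 0], 3], [[0, 0, 0], [0, 0, 0], 5], [[0, 0, 0], [0, 0, 0], 5]]'

```text
t: 24.4
eef_pos: [436.9, 208.9, 87.4]
tcp_rot: [-1.571, 0.001, -0.606]
ft_force: [0.2, -0.1, 1.0]
opening: 0.399
```

```bash
python3 - <<'E'
from h import *
s=readout.state();print(s["eef_pos"],s["opening"],s["ft_force"])
arc(135,1)
q=cam("wrist");print(find(q,"post1",minc=.3),find(q,"relay_bay",minc=.3));q=cam("top");print(find(q,"post1",minc=.3),find(q,"relay_bay",minc=.3))
E
```

```text
[436.92549499 208.89330489  87.36717237] 0.3986426464860744 [ 0.20214764 -0.07984466  1.02600218]
at 139.3 r 139.3 turn -4.3
[[0.72,0,0.92],[0,0,0],0.8] 
[([440.0, 206.0, 98.0], 0.64), ([542.0, 121.0, 24.0], 0.58)] [([540.0, 196.0, 25.0], 0.96)]
[([647.0, 31.0, 93.0], 0.93), ([460.0, 10.0, 94.0], 0.91), ([440.0, 202.0, 98.0], 0.61)] [([537.0, 197.0, 22.0], 0.77), ([422.0, -318.0, 11.0], 0.48)]
```

```bash
python3 - <<'E'
from h import *
s=readout.state();s=np.r_[s["eef_pos"],s["tcp_rot"][2]]
s=plan(438,208,165,op=5,n=2,s=s)
s=plan(458,13,165,op=5,n=4,s=s)
E
```

```text
[[0.09,-3.90,0.00],[0.0,-0.0,0.0],5] [[0.09,-3.90,0.00],[0.0,-0.0,0.0],5] 
[[3.19,-0.00,-3.72],[0.0,-0.0,0.0],5] [[3.19,-0.00,-3.72],[0.0,-0.0,0.0],5] [[3.19,-0.00,-3.72],[0.0,-0.0,0.0],5] [[3.19,-0.00,-3.72],[0.0,-0.0,0.0],5]
```

Call:
apply_moves --increments '[[[0, -3.9, 0], [0, 0, 0], 5], [[0, -3.9, 0], [0, 0, 0], 5], [[3.2, 0, -3.7], [0, 0, 0], 5], [[3.2, 0, -3.7], [0, 0, 0], 5], [[3.2, 0, -3.7], [0, 0, 0], 5]]'

```text
t: 25.32
eef_pos: [453.0, 61.7, 167.8]
tcp_rot: [-1.572, 0.001, -0.6]
ft_force: [-0.0, 0.1, -0.5]
opening: 0.527
```

Call:
apply_moves --increments '[[[2.5, 0, -3.0], [0, 0, 0], 5], [[0, 0, 0], [0, 0, 0], 5], [[0, 0, 0], [0, 0, 0], 5], [[0, 0, 0], [0, 0, 0], 5], [[0, 0, 0], [0, 0, 0], 5]]'

```text
t: 25.95
eef_pos: [456.5, 20.8, 167.9]
tcp_rot: [-1.572, 0.001, -0.602]
ft_force: [0.4, 0.2, -0.2]
opening: 0.526
```

```bash
python3 - <<'E'
from h import *
s=readout.state();print(s["eef_pos"],s["opening"],s["tcp_rot"])
q=cam("wrist");print(find(q,"post1",minc=.3))
plan(459,12.5,81,op=5,n=2)
E
```

```text
[456.53090439  20.83692614 167.88776329] 0.5255173387941187 [-1.57166246e+00  5.48031038e-04 -6.02189588e-01]
[([439.0, 205.0, 99.0], 0.88), ([460.0, 15.0, 95.0], 0.65)]
[[0.33,4.35,-0.27],[0.0,-0.0,-0.0],5] [[0.33,4.35,-0.27],[0.0,-0.0,0.0],5]
```

Call:
apply_moves --increments '[[[0.3, 4.3, -0.2], [0, 0, 0], 5], [[0.3, 4.2, -0.2], [0, 0, 0], 5], [[0, 0, 0], [0, 0, 0], 0.8], [[0, 0, 0], [0, 0, 0], 0.8], [[0, 0, 0], [0, 0, 0], 0.8]]'

```text
t: 26.68
eef_pos: [461.0, 15.1, 84.1]
tcp_rot: [-1.569, -0.004, -0.6]
ft_force: [0.6, 0.4, -0.2]
opening: 0.265
```

Call:
apply_moves --increments '[[[0, 0, 0], [0, 0, 0], 0.8], [[0, 0, 0], [0, 0, 0], 0.8], [[0, 0, 0], [0, 0, 0], 0.8], [[0, 0, 0], [0, 0, 0], 0.8], [[0, 0, 0], [0, 0, 0], 0.8]]'

```text
t: 27.3
eef_pos: [461.1, 15.3, 85.3]
tcp_rot: [-1.568, -0.005, -0.6]
ft_force: [0.7, -0.2, -4.4]
opening: 0.141
```

```bash
python3 - <<'E'
from h import *
s=readout.state();print(s["eef_pos"],s["opening"],s["ft_force"])
arc(147,12)
E
```

```text
[461.13860627  15.27189575  85.29125018] 0.14134075874243732 [ 0.74248399 -0.19634718 -4.42608885]
at -128.4 r 131.0 turn -84.6
[[-1.65,0,-0.03],[0,0,0],0.8] [[-1.59,0,0.41],[0,0,0],0.8] [[-1.53,0,0.61],[0,0,0],0.8] [[-1.44,0,0.79],[0,0,0],0.8] [[-1.33,0,0.96],[0,0,0],0.8] [[-1.20,0,1.12],[0,0,0],0.8] [[-1.06,0,1.26],[0,0,0],0.8] [[-0.90,0,1.38],[0,0,0],0.8] [[-0.72,0,1.48],[0,0,0],0.8] [[-0.53,0,1.55],[0,0,0],0.8] [[-0.34,0,1.61],[0,0,0],0.8] [[-0.14,0,1.64],[0,0,0],0.8]
```

Call:
apply_moves --increments '[[[-1.6, 0, 0.2], [0, 0, 0], 0.8], [[-1.6, 0, 0.4], [0, 0, 0], 0.8], [[-1.5, 0, 0.6], [0, 0, 0], 0.8], [[-1.4, 0, 0.8], [0, 0, 0], 0.8], [[-1.3, 0, 1.0], [0, 0, 0], 0.8]]'

```text
t: 27.92
eef_pos: [414.8, 84.9, 85.3]
tcp_rot: [-1.568, -0.006, -0.602]
ft_force: [2.3, -2.5, -5.8]
opening: 0.14
```

```bash
sed -i 's/^C=.*/C=np.array([541.5,120.5])/' h.py; python3 - <<'E'
from h import *
s=readout.state();print(s["eef_pos"],s["opening"],s["ft_force"])
arc(146.5,7)
E
```

```text
[414.81695879  84.94038207  85.25371419] 0.13983345995858892 [ 2.26294521 -2.50822555 -5.81318031]
at -164.3 r 131.6 turn -49.2
[[-1.31,0,0.98],[0,0,0],0.8] [[-1.04,0,1.26],[0,0,0],0.8] [[-0.88,0,1.38],[0,0,0],0.8] [[-0.71,0,1.48],[0,0,0],0.8] [[-0.52,0,1.55],[0,0,0],0.8] [[-0.33,0,1.60],[0,0,0],0.8] [[-0.13,0,1.63],[0,0,0],0.8]
```

Call:
apply_moves --increments '[[[-1.2, 0, 1.1], [0, 0, 0], 0.8], [[-1.0, 0, 1.3], [0, 0, 0], 0.8], [[-0.9, 0, 1.4], [0, 0, 0], 0.8], [[-0.7, 0, 1.5], [0, 0, 0], 0.8], [[-0.5, 0, 1.5], [0, 0, 0], 0.8]]'

```text
t: 28.55
eef_pos: [416.0, 171.5, 85.3]
tcp_rot: [-1.567, -0.008, -0.599]
ft_force: [9.0, -5.3, -12.1]
opening: 0.14
```

```bash
python3 - <<'E'
from h import *
s=readout.state();print(s["eef_pos"],s["opening"],s["ft_force"])
arc(146.5,2)
E
```

```text
[415.98633775 171.49117872  85.25916039] 0.1399248379904125 [  9.03408904  -5.31926391 -12.11922648]
at 157.9 r 135.5 turn -11.4
[[-0.02,0,1.35],[0,0,0],0.8] [[-0.08,0,1.32],[0,0,0],0.8]
```

Call:
apply_moves --increments '[[[0.1, 0, 1.3], [0, 0, 0], 0.8], [[0.1, 0, 1.1], [0, 0, 0], 0.8], [[0, 0, 0], [0, 0, 0], 0.8], [[0, 0, 0], [0, 0, 0], 0.8], [[0, 0, 0], [0, 0, 0], 0.8]]'

```text
t: 29.18
eef_pos: [428.3, 193.2, 85.3]
tcp_rot: [-1.571, -0.004, -0.595]
ft_force: [1.0, -0.4, -3.8]
opening: 0.137
```

```bash
python3 - <<'E'
from h import *
s=readout.state();print(s["eef_pos"],s["opening"],s["ft_force"])
arc(146.5,1)
for n in ["top","scene"]:
    q=cam(n);save(q,n+"1")
    for t in ["post1","relay_bay","coil_bay","turntable_axis","chute_floor"]: print(n,t,find(q,t,minc=.25))
E
```

```text
[428.34757044 193.24868391  85.28750311] 0.1370577862903281 [ 0.95362097 -0.43036    -3.82858398]
at 147.3 r 134.5 turn -0.8
[[0.10,0,0.18],[0,0,0],0.8] 
top post1 [([658.0, 41.0, 95.0], 0.96), ([432.0, 186.0, 95.0], 0.77), ([473.0, 1.0, 91.0], 0.69)]
top relay_bay [([621.0, 135.0, 23.0], 0.69)]
top coil_bay [([527.0, 193.0, 25.0], 0.96), ([505.0, -196.0, 9.0], 0.48)]
top turntable_axis [([544.0, 116.0, 20.0], 0.78)]
top chute_floor [([621.0, 133.0, 127.0], 0.69)]
scene post1 [([468.0, 6.0, 102.0], 0.91), ([424.0, 191.0, 99.0], 0.89), ([655.0, 46.0, 98.0], 0.76), ([612.0, 135.0, 22.0], 0.53)]
scene relay_bay [([616.0, 136.0, 22.0], 0.93), ([543.0, 119.0, 23.0], 0.26)]
scene coil_bay [([526.0, 194.0, 23.0], 0.9)]
scene turntable_axis [([542.0, 118.0, 23.0], 0.77)]
scene chute_floor [([616.0, 134.0, 128.0], 0.94), ([753.0, -118.0, 2.0], 0.27)]
```

Call:
apply_moves --increments '[[[0, 0, 0], [0, 0, 0], 3], [[0, 0, 0], [0, 0, 0], 5], [[0, 0, 0], [0, 0, 0], 5], [[0, -5.5, 0], [0, 0, 0], 5], [[0, -5.5, 0], [0, 0, 0], 5]]'

```text
t: 30.4
eef_pos: [426.5, 193.4, 195.2]
tcp_rot: [-1.577, 0.001, -0.595]
ft_force: [0.4, -0.1, -1.3]
opening: 0.52
```

```bash
python3 - <<'E'
from h import *
s=readout.state();print(s["eef_pos"],s["opening"],s["ft_force"])
s=plan(598,240,218,np.radians(-79),op=5,n=5)
E
```

```text
[426.51878281 193.40893358 195.18963273] 0.5201677941830604 [ 0.37198911 -0.11487844 -1.34269682]
[[2.32,-0.46,2.69],[0.3,9.0,-0.1],5] [[1.87,-0.46,3.02],[0.0,9.0,0.0],5] [[1.37,-0.46,3.28],[0.0,9.0,0.0],5] [[0.85,-0.46,3.45],[0.0,9.0,0.0],5] [[0.30,-0.46,3.54],[0.0,9.0,0.0],5]
```

Call:
apply_moves --increments '[[[2.3, -0.6, 2.7], [0.3, 9, 0], 5], [[1.9, -0.5, 3.0], [0, 9, 0], 5], [[1.4, -0.5, 3.3], [0, 9, 0], 5], [[0.8, -0.5, 3.4], [0, 9, 0], 5], [[0.2, -0.4, 3.2], [0, 9, 0], 5]]'

```text
t: 31.02
eef_pos: [598.4, 239.8, 227.5]
tcp_rot: [-1.563, 0.002, -1.404]
ft_force: [-0.2, -0.2, -0.1]
opening: 0.526
```

Call:
apply_moves --increments '[[[0, 0, 0], [0, 0, 0], 5], [[0, 0, 0], [0, 0, 0], 5], [[0, 0, 0], [0, 0, 0], 5], [[0, 0, 0], [0, 0, 0], 5], [[0, 0, 0], [0, 0, 0], 5]]'

```text
t: 31.65
eef_pos: [597.1, 239.7, 227.0]
tcp_rot: [-1.565, 0.001, -1.4]
ft_force: [0.1, -0.2, 0.8]
opening: 0.526
```

```bash
python3 - <<'E'
from h import *
s=readout.state();print(s["eef_pos"],s["tcp_rot"],s["ft_force"])
q=cam("wrist");save(q,"w4");print(find(q,"gate_knob",minc=.2)); b=birds(q,599,236,75,175,.4);cv2.imwrite("pics/b4.png",b[:,:,::-1])
q=cam("scene");print(find(q,"gate_knob",minc=.2),find(q,"relay_bay"))
q=cam("top");print(find(q,"gate_knob",minc=.2),find(q,"relay_bay"))
s=plan(599,236,141,np.radians(-79),op=5,n=3)
E
```

```text
[597.10847287 239.70074852 226.97760872] [-1.56485557e+00  1.44875120e-03 -1.39971841e+00] [ 0.08455591 -0.15813477  0.8109953 ]
[([597.0, 241.0, 158.0], 0.55)]
[([602.0, 237.0, 157.0], 0.48), ([421.0, -318.0, 14.0], 0.38)] [([616.0, 134.0, 24.0], 0.72)]
[([597.0, 227.0, 156.0], 0.59)] [([618.0, 135.0, 21.0], 0.56)]
[[0.13,2.86,0.03],[-0.3,-0.4,-0.1],5] [[0.13,2.86,0.03],[0.0,-0.4,0.0],5] [[0.13,2.86,0.03],[0.0,-0.4,0.0],5]
```

View pics/b4.png

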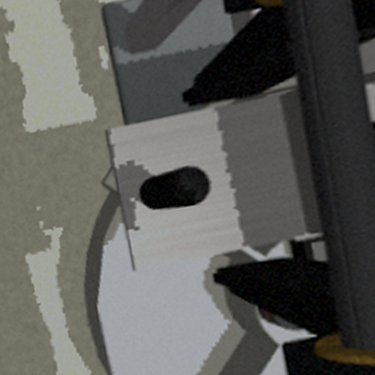

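Call:
apply_moves --increments '[[[0.2, 2.8, 0.1], [-0.3, -0.4, 0], 5], [[0.1, 2.8, 0], [0, 0, 0], 5], [[0.1, 2.6, 0], [0, 0, 0], 5], [[0, 0, 0], [0, 0, 0], 1], [[0, 0, 0], [0, 0, 0], 1]]'

```text
t: 32.67
eef_pos: [600.2, 236.3, 144.2]
tcp_rot: [-1.568, 0.002, -1.393]
ft_force: [0.4, 0.4, 0.5]
opening: 0.372
```

Call:
apply_moves --increments '[[[0, 0, 0], [0, 0, 0], 1], [[0, 0, 0], [0, 0, 0], 1], [[0, 0, 0], [0, 0, 0], 1], [[0, 0, 0], [0, 0, 0], 1], [[0, 0, 0], [0, 0, 0], 1]]'

```text
t: 33.3
eef_pos: [599.6, 236.3, 146.0]
tcp_rot: [-1.568, 0.002, -1.393]
ft_force: [-0.5, -0.7, -2.3]
opening: 0.164
```

```bash
python3 - <<'E'
from h import *
s=readout.state();print(s["eef_pos"],s["tcp_rot"],s["ft_force"],s["opening"])
E
```

```text
[599.61322454 236.32833589 145.97056374] [-1.56813926  0.00167379 -1.39258629] [-0.5124656  -0.66906148 -2.29295234] 0.16397775041638793
```

Call:
apply_moves --increments '[[[-1.3, 0, 0], [0, 0, 0], 1], [[-1.3, 0, 0], [0, 0, 0], 1], [[-1.3, 0, 0], [0, 0, 0], 1], [[-1.3, 0, 0], [0, 0, 0], 1], [[-1.2, 0, 0], [0, 0, 0], 1]]'

```text
t: 33.92
eef_pos: [586.7, 299.2, 145.9]
tcp_rot: [-1.573, -0.003, -1.393]
ft_force: [-1.7, -6.2, -1.2]
opening: 0.164
```

Call:
apply_moves --increments '[[[-0.2, 0, 0], [0, 0, 0], 1], [[-0.2, 0, 0], [0, 0, 0], 1], [[-0.2, 0, 0], [0, 0, 0], 1], [[0, 0, 0], [0, 0, 0], 1], [[0, 0, 0], [0, 0, 0], 1]]'

```text
t: 34.55
eef_pos: [586.4, 300.8, 145.8]
tcp_rot: [-1.574, -0.014, -1.391]
ft_force: [-0.7, -5.1, -2.2]
opening: 0.164
```

```bash
python3 - <<'E'
from h import *
p=cam("top");print(find(p,"relay1_mid",minc=.1),find(p,"relay_bay"),find(p,"gate_knob"))
b=birds(p,600,133,75,100,.4);q=cam("scene");save(q,"s2");c=q["img"][100:288,190:378];c=cv2.resize(c,(375,375),interpolation=cv2.INTER_CUBIC)
cv2.imwrite("pics/b5.png",np.hstack([b,c])[:,:,::-1])
E
```

```text
[([621.0, 135.0, 127.0], 0.51), ([613.0, 118.0, 36.0], 0.48)] [([619.0, 131.0, 21.0], 0.9), ([754.0, -116.0, 3.0], 0.73)] [([583.0, 294.0, 153.0], 0.71), ([423.0, -323.0, 13.0], 0.46)]
```

View pics/b5.png

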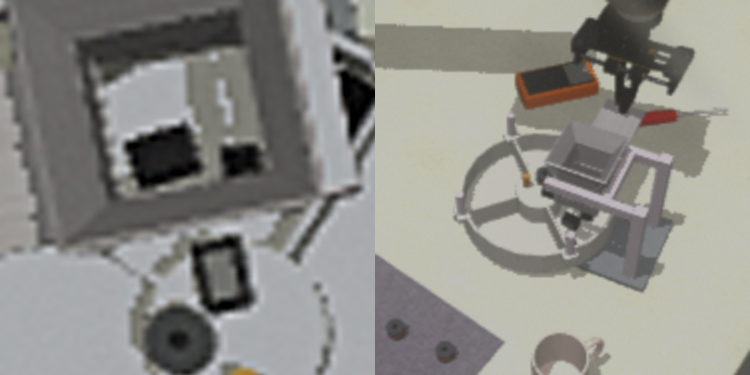

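Call:
apply_moves --increments '[[[0, 0, 0], [0, 0, 0], 4], [[0, 0, 0], [0, 0, 0], 5], [[0, 0, 0], [0, 0, 0], 5], [[0, 0, 0], [0, 0, 0], 5], [[0, 0, 0], [0, 0, 0], 5]]'

```text
t: 35.42
eef_pos: [587.0, 302.7, 147.0]
tcp_rot: [-1.571, -0.012, -1.391]
ft_force: [0.1, -1.1, 0.3]
opening: 0.519
```

Call:
apply_moves --increments '[[[0, -3, 0], [0, 0, 0], 5], [[0, -4, 0], [0, 0, 0], 5], [[0, -3, 0], [0, 0, 0], 5], [[0, 0, 0], [0, 0, 0], 5], [[0, 0, 0], [0, 0, 0], 5]]'

```text
t: 36.05
eef_pos: [586.3, 303.8, 248.3]
tcp_rot: [-1.573, -0.012, -1.391]
ft_force: [-1.0, 0.0, 0.3]
opening: 0.527
```

```bash
python3 - <<'E'
from h import *
p=cam("top");s=readout.state();print(s["eef_pos"],s["tcp_rot"])
for t in ["gate_knob","coil1_mid","relay1_mid","relay_bay"]: print(t,find(p,t))
b=birds(p,514,-260,160,20,.8);c=birds(p,600,160,100,90,.5)
cv2.imwrite("pics/b6.png",np.hstack([b,c])[:,:,::-1])
plan(560,-100,235,np.radians(-79),op=6,n=8)
E
```

```text
[586.34865487 303.80713731 248.38123485] [-1.5726956  -0.01229043 -1.39088098]
gate_knob [([598.0, 227.0, 153.0], 0.93), ([396.0, 380.0, 1.0], 0.36)]
coil1_mid [([507.0, -200.0, 14.0], 0.58)]
relay1_mid []
relay_bay [([619.0, 136.0, 23.0], 0.73)]
[[4.91,0.17,-1.23],[0.1,-0.1,0.7],6] [[4.91,0.17,-1.24],[0.0,-0.1,0.0],6] [[4.90,0.17,-1.24],[0.0,-0.1,0.0],6] [[4.90,0.17,-1.25],[0.0,-0.1,0.0],6] [[4.90,0.17,-1.26],[0.0,-0.1,0.0],6] [[4.90,0.17,-1.27],[0.0,-0.1,0.0],6] [[4.90,0.17,-1.27],[0.0,-0.1,0.0],6] [[4.89,0.17,-1.28],[0.0,-0.1,0.0],6]
```

View pics/b6.png

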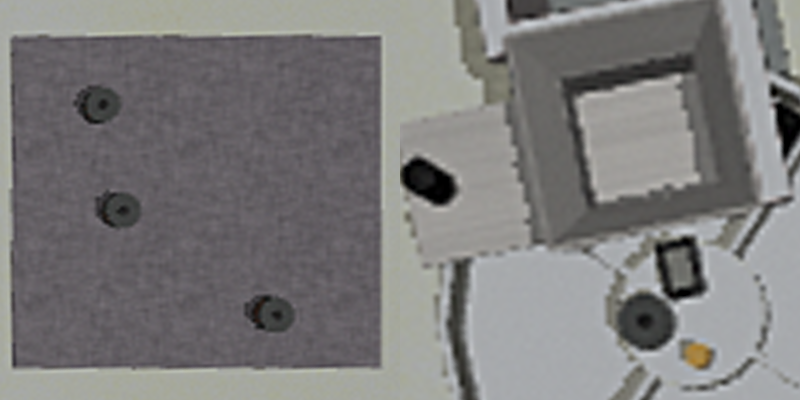

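```bash
python3 - <<'E'
from h import *
s=plan(590,-60,240,np.radians(-79.7),op=6,n=7)
s=plan(590,-178,60,op=6,n=4,s=s)
E
```

```text
[[5.12,0.12,-0.88],[0.1,0.0,0.7],6] [[5.12,0.12,-0.88],[0.0,0.0,0.0],6] [[5.12,0.12,-0.88],[0.0,0.0,0.0],6] [[5.12,0.12,-0.88],[0.0,0.0,0.0],6] [[5.12,0.12,-0.88],[0.0,0.0,0.0],6] [[5.12,0.12,-0.88],[0.0,0.0,0.0],6] [[5.12,0.12,-0.88],[0.0,0.0,0.0],6] 
[[2.90,4.50,-0.53],[0.0,-0.0,0.0],6] [[2.90,4.50,-0.53],[0.0,-0.0,0.0],6] [[2.90,4.50,-0.53],[0.0,-0.0,0.0],6] [[2.90,4.50,-0.53],[0.0,-0.0,0.0],6]
```

Call:
apply_moves --increments '[[[5.1, 0, -0.9], [0, 0, 0.7], 6], [[5.1, 0, -0.9], [0, 0, 0], 6], [[5.1, 0, -0.9], [0, 0, 0], 6], [[5.1, 0, -0.9], [0, 0, 0], 6], [[5.1, 0, -0.9], [0, 0, 0], 6]]'

```text
t: 36.92
eef_pos: [587.4, 40.9, 246.0]
tcp_rot: [-1.576, 0.001, -1.385]
ft_force: [-0.2, 0.4, -0.7]
opening: 0.63
```

Call:
apply_moves --increments '[[[5.1, 0, -0.9], [0, 0, 0], 6], [[5.1, 0, -0.9], [0, 0, 0], 6], [[2.9, 4.5, -0.5], [0, 0, 0], 6], [[2.7, 4.5, -0.5], [0, 0, 0], 6], [[2.5, 4.5, -0.5], [0, 0, 0], 6]]'

```text
t: 37.55
eef_pos: [588.7, -154.1, 109.3]
tcp_rot: [-1.571, -0.002, -1.388]
ft_force: [0.9, 0.1, -0.5]
opening: 0.631
```

Call:
apply_moves --increments '[[[2.0, 2.5, -0.4], [0, 0, 0], 6], [[0, 0, 0], [0, 0, 0], 6], [[0, 0, 0], [0, 0, 0], 6], [[0, 0, 0], [0, 0, 0], 6], [[0, 0, 0], [0, 0, 0], 6]]'

```text
t: 38.17
eef_pos: [587.4, -174.5, 82.0]
tcp_rot: [-1.574, -0.0, -1.389]
ft_force: [1.1, -0.3, -0.1]
opening: 0.63
```

```bash
python3 - <<'E'
from h import *
s=readout.state();print(s["eef_pos"],s["tcp_rot"])
for n in ["wrist","top","scene"]:
  p=cam(n);print(find(p,"coil1_mid",minc=.1))
plan(590,-178.5,22,np.radians(-79.7),op=6,n=2)
E
```

```text
[ 587.40481178 -174.52434049   82.03785913] [-1.57426346e+00 -1.09278873e-04 -1.38885507e+00]
[([507.0, -195.0, 9.0], 0.73), ([750.0, -116.0, -3.0], 0.29)]
[]
[([505.0, -200.0, 14.0], 0.64)]
[[0.20,2.96,0.12],[0.3,0.0,-0.0],6] [[0.20,2.96,0.12],[0.0,0.0,0.0],6]
```

```bash
cat >> h.py <<'E'
def coil(p,x,y,half=40):
    """coil top disc near x,y from a birds view at z=20"""
    g=cv2.medianBlur(cv2.cvtColor(birds(p,x,y,half,20,.25),cv2.COLOR_RGB2GRAY),5)
    h=cv2.HoughCircles(g,cv2.HOUGH_GRADIENT,1,60,param1=60,param2=14,minRadius=48,maxRadius=62)
    return [] if h is None else [(round(x+half-.25*b,1),round(y+half-.25*a,1),r*.25) for a,b,r in h[0][:3]]
E
python3 - <<'E'
from h import *
p=cam("wrist")
for a in [(590,-178),(505,-194),(421,-317)]: print(a,coil(p,*a))
E
```

```text
(590, -178) [(np.float32(589.6), np.float32(-178.1), np.float32(14.25))]
(505, -194) [(np.float32(504.6), np.float32(-194.6), np.float32(13.975))]
(421, -317) []
```

Call:
apply_moves --increments '[[[0.2, 3.0, 0.2], [0.3, 0, 0], 6], [[0.2, 2.8, 0.1], [0, 0, 0], 6], [[0, 0, 0], [0, 0, 0], 6], [[0, 0, 0], [0, 0, 0], 6], [[0, 0, 0], [0, 0, 0], 6]]'

```text
t: 39.15
eef_pos: [591.6, -178.9, 24.1]
tcp_rot: [-1.568, -0.001, -1.39]
ft_force: [-0.2, 0.2, 0.4]
opening: 0.631
```

```bash
python3 - <<'E'
from h import *
p=cam("wrist");s=readout.state();print(s["eef_pos"],s["tcp_rot"])
for a in [(590,-178),(505,-194),(421,-317)]: print(a,coil(p,*a))
plan(590,-178.5,5,np.radians(-79.7),op=6,n=1)
E
```

```text
[ 591.76181721 -178.92599042   24.25666144] [-1.56717343e+00 -1.25610368e-03 -1.38971138e+00]
(590, -178) [(np.float32(589.6), np.float32(-178.6), np.float32(13.975))]
(505, -194) [(np.float32(511.4), np.float32(-186.1), np.float32(12.875))]
(421, -317) []
[[-0.07,1.93,-0.17],[-0.2,0.1,0.1],6]
```

Coil disc confirmed at (589.6, −178.6). Grasp and carry.

Call:
apply_moves --increments '[[[-0.1, 1.9, -0.2], [-0.2, 0, 0], 6], [[0, 0, 0], [0, 0, 0], 2], [[0, 0, 0], [0, 0, 0], 2], [[0, 0, 0], [0, 0, 0], 2], [[0, 0, 0], [0, 0, 0], 2]]'

```text
t: 39.83
eef_pos: [589.8, -178.3, 4.8]
tcp_rot: [-1.57, -0.002, -1.39]
ft_force: [-0.7, -0.0, -0.5]
opening: 0.287
```

Call:
apply_moves --increments '[[[0, 0, 0], [0, 0, 0], 2], [[0, -2, 0], [0, 0, 0], 2], [[0, -4, 0], [0, 0, 0], 2], [[0, -5, 0], [0, 0, 0], 2], [[0, -5, 0], [0, 0, 0], 2]]'

```text
t: 40.45
eef_pos: [588.2, -177.5, 165.7]
tcp_rot: [-1.576, 0.002, -1.39]
ft_force: [0.4, -0.3, 0.3]
opening: 0.288
```

```bash
python3 - <<'E'
from h import *
print(readout.state()["opening"]*95)
plan(620,134,232,op=2,n=6)
E
```

```text
27.369142183262394
[[-5.01,-1.11,1.46],[0.3,-0.0,-0.1],2] [[-5.01,-1.11,1.46],[0.0,-0.0,0.0],2] [[-5.01,-1.11,1.46],[0.0,-0.0,0.0],2] [[-5.01,-1.11,1.46],[0.0,-0.0,0.0],2] [[-5.01,-1.11,1.46],[0.0,-0.0,0.0],2] [[-5.01,-1.11,1.46],[0.0,-0.0,0.0],2]
```

Call:
apply_moves --increments '[[[-5.0, -1.5, 1.4], [0.3, 0, 0], 2], [[-5.0, -1.4, 1.4], [0, 0, 0], 2], [[-5.0, -1.2, 1.4], [0, 0, 0], 2], [[-5.0, -1, 1.4], [0, 0, 0], 2], [[-5.0, -0.8, 1.4], [0, 0, 0], 2]]'

```text
t: 41.08
eef_pos: [613.8, 84.5, 231.8]
tcp_rot: [-1.563, -0.002, -1.396]
ft_force: [0.5, 0.6, -0.3]
opening: 0.287
```

Call:
apply_moves --increments '[[[-4.0, 0, 1.2], [0, 0, 0], 2], [[0, 0, 0], [0, 0, 0], 2], [[0, 0, 0], [0, 0, 0], 2], [[0, 0, 0], [0, 0, 0], 2], [[0, 0, 0], [0, 0, 0], 2]]'

```text
t: 41.7
eef_pos: [618.3, 128.4, 232.7]
tcp_rot: [-1.562, -0.002, -1.394]
ft_force: [-0.1, -1.2, -0.2]
opening: 0.288
```

```bash
python3 - <<'E'
from h import *
s=plan(619,134,213,op=2,n=1)
s=plan(619,134,235,op=2,n=1,s=s)
s=plan(505,-190,60,op=6,n=8,s=s)
E
```

```text
[[-0.54,1.97,0.17],[-0.5,-0.0,0.1],2] 
[[0.00,-2.20,0.00],[0.0,-0.0,0.0],2] 
[[3.74,2.19,-2.12],[0.0,-0.0,0.0],6] [[3.74,2.19,-2.12],[0.0,-0.0,0.0],6] [[3.74,2.19,-2.12],[0.0,-0.0,0.0],6] [[3.74,2.19,-2.12],[0.0,-0.0,0.0],6] [[3.74,2.19,-2.12],[0.0,-0.0,0.0],6] [[3.74,2.19,-2.12],[0.0,-0.0,0.0],6] [[3.74,2.19,-2.12],[0.0,-0.0,0.0],6] [[3.74,2.19,-2.12],[0.0,-0.0,0.0],6]
```

Call:
apply_moves --increments '[[[-0.5, 1.9, 0.1], [-0.5, 0, 0], 2], [[0, 0, 0], [0, 0, 0], 2], [[0, 0, 0], [0, 0, 0], 5], [[0, 0, 0], [0, 0, 0], 5], [[0, -2.2, 0], [0, 0, 0], 5]]'

```text
t: 42.32
eef_pos: [618.1, 132.6, 232.9]
tcp_rot: [-1.575, -0.002, -1.395]
ft_force: [-0.3, 0.3, 0.6]
opening: 0.512
```

Call:
apply_moves --increments '[[[3.7, 0, -2.1], [0, 0, 0], 6], [[3.7, 0.5, -2.1], [0, 0, 0], 6], [[3.7, 1.5, -2.1], [0, 0, 0], 6], [[3.7, 2.5, -2.1], [0, 0, 0], 6], [[3.7, 3, -2.1], [0, 0, 0], 6]]'

```text
t: 42.95
eef_pos: [548.3, -71.3, 161.8]
tcp_rot: [-1.563, -0.005, -1.39]
ft_force: [0.6, -0.3, -0.0]
opening: 0.632
```

Call:
apply_moves --increments '[[[3.7, 3.5, -2.1], [0, 0, 0], 6], [[3.6, 3.5, -2.0], [0, 0, 0], 6], [[2.8, 2, -1.5], [0, 0, 0], 6], [[0, 0, 0], [0, 0, 0], 6], [[0, 0, 0], [0, 0, 0], 6]]'

```text
t: 43.58
eef_pos: [510.7, -186.6, 69.7]
tcp_rot: [-1.561, -0.006, -1.394]
ft_force: [-0.6, 0.4, -0.1]
opening: 0.632
```

```bash
python3 - <<'E'
from h import *
p=cam("wrist");s=readout.state();print(s["eef_pos"],s["tcp_rot"])
for a in [(590,-178),(505,-194),(421,-317)]: print(a,coil(p,*a))
print(find(p,"coil1_mid",minc=.1)); p=cam("top");print(find(p,"coil1_mid",minc=.1))
plan(504.7,-194.5,24,op=6,n=3)
E
```

```text
[ 510.73490067 -186.4295438    69.78193411] [-1.56125499 -0.00574684 -1.39321432]
(590, -178) []
(505, -194) [(np.float32(505.1), np.float32(-193.6), np.float32(14.525))]
(421, -317) []
[([505.0, -195.0, 12.0], 0.7)]
[]
[[0.24,1.53,-0.25],[-0.6,-0.0,0.3],6] [[0.24,1.53,-0.25],[0.0,-0.0,0.0],6] [[0.24,1.53,-0.25],[0.0,-0.0,0.0],6]
```

Call:
apply_moves --increments '[[[0.3, 1.9, -0.3], [-0.6, 0, 0.3], 6], [[0.2, 1.9, -0.2], [0, 0, 0], 6], [[0.2, 1.5, -0.2], [0, 0, 0], 6], [[0, 0, 0], [0, 0, 0], 6], [[0, 0, 0], [0, 0, 0], 6]]'

```text
t: 44.4
eef_pos: [505.6, -193.5, 13.6]
tcp_rot: [-1.572, -0.0, -1.39]
ft_force: [0.1, 0.5, -0.4]
opening: 0.628
```

```bash
python3 - <<'E'
from h import *
p=cam("wrist");s=readout.state();print(s["eef_pos"],s["tcp_rot"])
for a in [(505,-194)]: print(a,coil(p,*a))
plan(504.9,-194,5,op=6,n=1)
E
```

```text
[ 505.60695124 -193.51352703   13.64651305] [-1.57231365e+00 -4.40251099e-04 -1.38960584e+00]
(505, -194) [(np.float32(504.9), np.float32(-194.4), np.float32(13.95))]
[[0.04,0.86,-0.08],[0.1,-0.0,0.0],6]
```

Call:
apply_moves --increments '[[[0, 0.8, -0.1], [0, 0, 0], 6], [[0, 0, 0], [0, 0, 0], 2], [[0, 0, 0], [0, 0, 0], 2], [[0, 0, 0], [0, 0, 0], 2], [[0, 0, 0], [0, 0, 0], 2]]'

```text
t: 45.08
eef_pos: [505.1, -193.9, 6.2]
tcp_rot: [-1.571, -0.002, -1.389]
ft_force: [0.5, -0.1, 0.6]
opening: 0.284
```

Call:
apply_moves --increments '[[[0, 0, 0], [0, 0, 0], 2], [[0, -2, 0], [0, 0, 0], 2], [[0, -4, 0], [0, 0, 0], 2], [[0, -5, 0], [0, 0, 0], 2], [[0, -5, 0], [0, 0, 0], 2]]'

```text
t: 45.7
eef_pos: [503.7, -193.0, 167.3]
tcp_rot: [-1.577, 0.003, -1.39]
ft_force: [0.2, -0.3, -1.4]
opening: 0.286
```

```bash
python3 - <<'E'
from h import *
print(readout.state()["opening"]*95)
plan(619,133,232,op=2,n=7)
E
```

```text
27.16695876467288
[[-4.28,-0.92,2.46],[0.3,-0.0,-0.2],2] [[-4.28,-0.92,2.46],[0.0,-0.0,0.0],2] [[-4.28,-0.92,2.46],[0.0,-0.0,0.0],2] [[-4.28,-0.92,2.46],[0.0,-0.0,0.0],2] [[-4.28,-0.92,2.46],[0.0,-0.0,0.0],2] [[-4.28,-0.92,2.46],[0.0,-0.0,0.0],2] [[-4.28,-0.92,2.46],[0.0,-0.0,0.0],2]
```

Call:
apply_moves --increments '[[[-4.3, -1.5, 2.5], [0.3, 0, 0], 2], [[-4.3, -1.4, 2.5], [0, 0, 0], 2], [[-4.3, -1.2, 2.5], [0, 0, 0], 2], [[-4.3, -1, 2.5], [0, 0, 0], 2], [[-4.3, -0.8, 2.5], [0, 0, 0], 2]]'

```text
t: 46.32
eef_pos: [590.7, 44.3, 233.2]
tcp_rot: [-1.565, -0.001, -1.396]
ft_force: [0.7, -0.4, 0.2]
opening: 0.284
```

Call:
apply_moves --increments '[[[-4.2, 0, 2.4], [0, 0, 0], 2], [[-3.6, 0, 2.0], [0, 0, 0], 2], [[0, 0, 0], [0, 0, 0], 2], [[0, 0, 0], [0, 0, 0], 2], [[0, 0, 0], [0, 0, 0], 2]]'

```text
t: 46.95
eef_pos: [620.8, 133.9, 233.6]
tcp_rot: [-1.564, -0.001, -1.392]
ft_force: [0.7, -0.1, -0.3]
opening: 0.289
```

```bash
python3 - <<'E'
from h import *
print(readout.state()["eef_pos"])
s=plan(619,134,213,op=2,n=1)
s=plan(619,134,235,op=2,n=1,s=s)
s=plan(424,-308,60,op=6,n=10,s=s)
E
```

```text
[620.81054814 133.8998793  233.61707382]
[[-0.04,2.06,-0.18],[-0.4,-0.0,0.1],2] 
[[0.00,-2.20,0.00],[0.0,-0.0,0.0],2] 
[[4.00,1.75,-2.70],[0.0,-0.0,0.0],6] [[4.00,1.75,-2.70],[0.0,-0.0,0.0],6] [[4.00,1.75,-2.70],[0.0,-0.0,0.0],6] [[4.00,1.75,-2.70],[0.0,-0.0,0.0],6] [[4.00,1.75,-2.70],[0.0,-0.0,0.0],6] [[4.00,1.75,-2.70],[0.0,-0.0,0.0],6] [[4.00,1.75,-2.70],[0.0,-0.0,0.0],6] [[4.00,1.75,-2.70],[0.0,-0.0,0.0],6] [[4.00,1.75,-2.70],[0.0,-0.0,0.0],6] [[4.00,1.75,-2.70],[0.0,-0.0,0.0],6]
```

Call:
apply_moves --increments '[[[0, 2.0, -0.2], [-0.4, 0, 0], 2], [[0, 0, 0], [0, 0, 0], 2], [[0, 0, 0], [0, 0, 0], 5], [[0, 0, 0], [0, 0, 0], 5], [[0, -2.2, 0], [0, 0, 0], 5]]'

```text
t: 47.58
eef_pos: [618.1, 131.3, 233.1]
tcp_rot: [-1.575, -0.001, -1.395]
ft_force: [0.9, 0.1, -0.4]
opening: 0.511
```

Call:
apply_moves --increments '[[[4, 0, -2.7], [0, 0, 0], 6], [[4, 0, -2.7], [0, 0, 0], 6], [[4, 0.5, -2.7], [0, 0, 0], 6], [[4, 1, -2.7], [0, 0, 0], 6], [[4, 2, -2.7], [0, 0, 0], 6]]'

```text
t: 48.2
eef_pos: [520.5, -93.0, 202.1]
tcp_rot: [-1.565, -0.004, -1.39]
ft_force: [1.0, -0.5, -0.5]
opening: 0.63
```

Call:
apply_moves --increments '[[[4, 3, -2.7], [0, 0, 0], 6], [[4, 3, -2.7], [0, 0, 0], 6], [[4, 3, -2.7], [0, 0, 0], 6], [[4, 3, -2.7], [0, 0, 0], 6], [[2.5, 1.5, -1.7], [0, 0, 0], 6]]'

```text
t: 48.82
eef_pos: [429.7, -306.2, 65.7]
tcp_rot: [-1.56, -0.009, -1.39]
ft_force: [-0.2, 0.2, 0.1]
opening: 0.629
```

Call:
apply_moves --increments '[[[0, 0, 0], [0, 0, 0], 6], [[0, 0, 0], [0, 0, 0], 6], [[0, 0, 0], [0, 0, 0], 6], [[0, 0, 0], [0, 0, 0], 6], [[0, 0, 0], [0, 0, 0], 6]]'

```text
t: 49.45
eef_pos: [430.8, -305.6, 67.0]
tcp_rot: [-1.558, -0.01, -1.39]
ft_force: [0.0, -0.2, 0.4]
opening: 0.629
```

```bash
python3 - <<'E'
from h import *
p=cam("wrist");s=readout.state();print(s["eef_pos"],s["tcp_rot"],s["joints"])
for a in [(421,-317)]: print(a,coil(p,*a))
print(find(p,"coil1_mid",minc=.1)); p=cam("top");print(find(p,"coil1_mid",minc=.1))
plan(421,-317.5,24,op=6,n=3)
E
```

```text
[ 430.83693586 -305.63873585   67.0215482 ] [-1.5583827  -0.01018775 -1.39023352] [-0.74405107  0.55659212  1.94821335  0.00648926  0.62118881 -0.92992464]
(421, -317) [(np.float32(421.1), np.float32(-317.1), np.float32(13.975))]
[]
[([661.0, 42.0, 95.0], 0.64), ([610.0, 115.0, 141.0], 0.5)]
[[0.32,1.42,-0.38],[-0.7,-0.0,0.6],6] [[0.32,1.42,-0.38],[0.0,-0.0,0.0],6] [[0.32,1.42,-0.38],[0.0,-0.0,0.0],6]
```

Call:
apply_moves --increments '[[[0.4, 1.8, -0.4], [-0.7, 0, 0.6], 6], [[0.3, 1.8, -0.4], [0, 0, 0], 6], [[0.3, 1.5, -0.3], [0, 0, 0], 6], [[0, 0, 0], [0, 0, 0], 6], [[0, 0, 0], [0, 0, 0], 6]]'

```text
t: 50.28
eef_pos: [420.7, -318.8, 11.2]
tcp_rot: [-1.574, 0.004, -1.391]
ft_force: [-0.4, 0.4, -0.4]
opening: 0.627
```

```bash
python3 - <<'E'
from h import *
p=cam("wrist");s=readout.state();print(s["eef_pos"],s["tcp_rot"])
for a in [(421,-317)]: print(a,coil(p,*a))
plan(421,-317.5,5,op=6,n=1)
E
```

```text
[ 420.73991227 -318.78704575   11.24996865] [-1.57347315  0.0033497  -1.39119529]
(421, -317) [(np.float32(421.1), np.float32(-316.4), np.float32(14.5))]
[[-0.12,0.62,0.05],[0.2,-0.0,-0.2],6]
```

Call:
apply_moves --increments '[[[-0.2, 0.5, 0], [0, 0, 0], 6], [[0, 0, 0], [0, 0, 0], 2], [[0, 0, 0], [0, 0, 0], 2], [[0, 0, 0], [0, 0, 0], 2], [[0, 0, 0], [0, 0, 0], 2]]'

```text
t: 50.95
eef_pos: [421.0, -316.8, 7.1]
tcp_rot: [-1.572, 0.002, -1.391]
ft_force: [0.1, 0.4, 0.6]
opening: 0.286
```

Call:
apply_moves --increments '[[[0, 0, 0], [0, 0, 0], 2], [[0, -2, 0], [0, 0, 0], 2], [[0, -4, 0], [0, 0, 0], 2], [[0, -5, 0], [0, 0, 0], 2], [[0, -5, 0], [0, 0, 0], 2]]'

```text
t: 51.58
eef_pos: [420.0, -316.0, 168.1]
tcp_rot: [-1.577, 0.008, -1.391]
ft_force: [0.6, -0.1, 0.4]
opening: 0.287
```

```bash
python3 - <<'E'
from h import *
print(readout.state()["opening"]*95)
plan(619,133,232,op=2,n=9)
p=cam("top")
print(find(p,"coil1_mid",minc=.1))
E
```

```text
27.218031019241835
[[-4.51,-0.71,3.07],[0.3,-0.0,-0.5],2] [[-4.51,-0.71,3.07],[0.0,-0.0,0.0],2] [[-4.51,-0.71,3.07],[0.0,-0.0,0.0],2] [[-4.51,-0.71,3.07],[0.0,-0.0,0.0],2] [[-4.51,-0.71,3.07],[0.0,-0.0,0.0],2] [[-4.51,-0.71,3.07],[0.0,-0.0,0.0],2] [[-4.51,-0.71,3.07],[0.0,-0.0,0.0],2] [[-4.51,-0.71,3.07],[0.0,-0.0,0.0],2] [[-4.51,-0.71,3.07],[0.0,-0.0,0.0],2] 
[([610.0, 114.0, 140.0], 0.65)]
```

Call:
apply_moves --increments '[[[-4.5, -1.2, 3.1], [0.3, 0, -0.5], 2], [[-4.5, -1.2, 3.1], [0, 0, 0], 2], [[-4.5, -1, 3.1], [0, 0, 0], 2], [[-4.5, -0.8, 3.1], [0, 0, 0], 2], [[-4.5, -0.8, 3.1], [0, 0, 0], 2]]'

```text
t: 52.3
eef_pos: [535.5, -64.2, 219.3]
tcp_rot: [-1.568, -0.007, -1.398]
ft_force: [0.9, 0.3, -1.0]
opening: 0.286
```

Call:
apply_moves --increments '[[[-4.5, -0.5, 3.1], [0, 0, 0], 2], [[-4.5, -0.5, 3.1], [0, 0, 0], 2], [[-4.4, 0, 3.0], [0, 0, 0], 2], [[-3.6, 0, 2.5], [0, 0, 0], 2], [[0, 0, 0], [0, 0, 0], 2]]'

```text
t: 52.92
eef_pos: [623.3, 133.6, 224.2]
tcp_rot: [-1.571, -0.007, -1.394]
ft_force: [-0.5, -0.8, 0.4]
opening: 0.285
```

```bash
python3 - <<'E'
from h import *
print(readout.state()["eef_pos"])
plan(619,135,213,op=2,n=1)
E
```

```text
[623.32322513 133.62505585 224.21957222]
[[-0.21,1.12,-0.40],[0.0,-0.0,0.4],2]
```

Call:
apply_moves --increments '[[[-0.2, 1.1, -0.4], [0, 0, 0.4], 2], [[0, 0, 0], [0, 0, 0], 2], [[0, 0, 0], [0, 0, 0], 5], [[0, 0, 0], [0, 0, 0], 5], [[0, -2.2, 0], [0, 0, 0], 5]]'

```text
t: 53.55
eef_pos: [617.2, 131.7, 232.4]
tcp_rot: [-1.576, 0.0, -1.397]
ft_force: [-0.1, 0.5, 0.8]
opening: 0.509
```

```bash
python3 - <<'E'
from h import *
print(readout.state()["eef_pos"])
s=plan(470,7,165,np.radians(-35),op=5,n=5)
E
```

```text
[617.15045408 131.65868656 232.4011068 ]
[[1.95,1.35,-3.33],[0.3,-9.0,-0.0],5] [[1.40,1.35,-3.59],[0.0,-9.0,0.0],5] [[0.82,1.35,-3.77],[0.0,-9.0,0.0],5] [[0.22,1.35,-3.85],[0.0,-9.0,0.0],5] [[-0.38,1.35,-3.84],[0.0,-9.0,0.0],5]
```

Call:
apply_moves --increments '[[[2.0, 0.1, -3.3], [0.3, -9, 0], 5], [[1.4, 0.5, -3.6], [0, -9, 0], 5], [[0.8, 1.5, -3.8], [0, -9, 0], 5], [[0.2, 2, -3.8], [0, -9, 0], 5], [[-0.4, 2, -3.5], [0, -8, 0], 5]]'

```text
t: 54.18
eef_pos: [472.3, 4.8, 173.5]
tcp_rot: [-1.564, -0.008, -0.606]
ft_force: [0.0, -0.7, -0.7]
opening: 0.526
```

Call:
apply_moves --increments '[[[0, 0, 0], [0, 0, 0], 5], [[0, 0, 0], [0, 0, 0], 5], [[0, 0, 0], [0, 0, 0], 5], [[0, 0, 0], [0, 0, 0], 5], [[0, 0, 0], [0, 0, 0], 5]]'

```text
t: 54.8
eef_pos: [473.1, 4.3, 174.7]
tcp_rot: [-1.563, -0.011, -0.609]
ft_force: [-0.0, -0.4, 0.3]
opening: 0.525
```

```bash
python3 - <<'E'
from h import *
s=readout.state();print(s["eef_pos"],s["tcp_rot"])
q=cam("wrist");print(find(q,"post1"));p=cam("top");print(find(p,"coil1_mid",minc=.1),find(p,"gate_knob"),find(p,"post1"))
b=birds(p,619,133,50,150,.25);c=birds(p,514,-260,150,20,.75)
cv2.imwrite("pics/b7.png",np.hstack([b,c])[:,:,::-1])
plan(470,6.5,81,op=5,n=2)
E
```

```text
[473.13659725   4.27549485 174.74562618] [-1.56313097 -0.0106342  -0.60926534]
[([470.0, 9.0, 97.0], 0.6), ([433.0, 190.0, 95.0], 0.55)]
[([516.0, -265.0, 0.0], 0.64), ([608.0, 116.0, 141.0], 0.43), ([621.0, 138.0, 18.0], 0.16)] [([599.0, 228.0, 155.0], 0.74), ([631.0, 156.0, 138.0], 0.5)] [([659.0, 41.0, 92.0], 0.84), ([430.0, 188.0, 96.0], 0.56)]
[[-0.19,4.68,0.02],[-0.4,-0.0,0.6],5] [[-0.19,4.68,0.02],[0.0,-0.0,0.0],5]
```

View pics/b7.png

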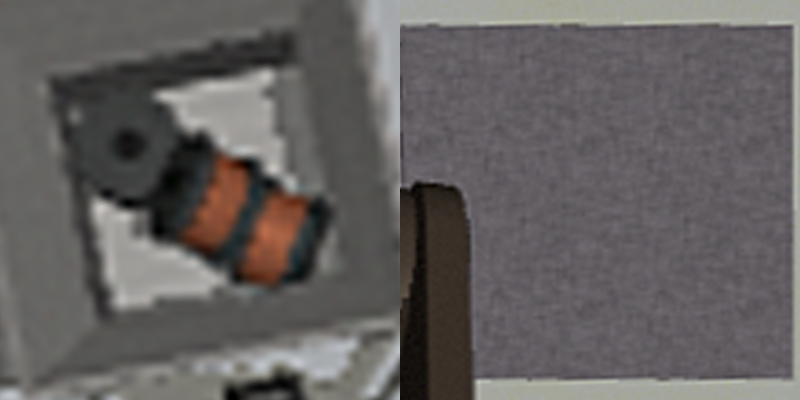

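Call:
apply_moves --increments '[[[-0.2, 4.7, 0.1], [-0.4, 0, 0.6], 5], [[-0.2, 4.5, 0.1], [0, 0, 0], 5], [[0, 0, 0], [0, 0, 0], 0.8], [[0, 0, 0], [0, 0, 0], 0.8], [[0, 0, 0], [0, 0, 0], 0.8]]'

```text
t: 55.72
eef_pos: [473.5, 7.7, 83.9]
tcp_rot: [-1.568, -0.005, -0.61]
ft_force: [0.3, -0.2, 0.1]
opening: 0.27
```

Call:
apply_moves --increments '[[[0, 0, 0], [0, 0, 0], 0.8], [[0, 0, 0], [0, 0, 0], 0.8], [[0, 0, 0], [0, 0, 0], 0.8], [[0, 0, 0], [0, 0, 0], 0.8], [[0, 0, 0], [0, 0, 0], 0.8]]'

```text
t: 56.35
eef_pos: [472.0, 7.1, 84.9]
tcp_rot: [-1.57, -0.003, -0.609]
ft_force: [0.7, 1.0, -10.8]
opening: 0.144
```

```bash
python3 - <<'E'
from h import *
s=readout.state();print(s["eef_pos"],s["opening"],s["ft_force"])
arc(147.3,14)
E
```

```text
[472.01947447   7.07643856  84.92614631] 0.14402390076871352 [  0.68653708   1.02955993 -10.79879961]
at -121.5 r 133.0 turn -91.2
[[-1.51,0,-0.05],[0,0,0],0.8] [[-1.51,0,0.17],[0,0,0],0.8] [[-1.48,0,0.34],[0,0,0],0.8] [[-1.43,0,0.50],[0,0,0],0.8] [[-1.36,0,0.66],[0,0,0],0.8] [[-1.28,0,0.81],[0,0,0],0.8] [[-1.18,0,0.95],[0,0,0],0.8] [[-1.06,0,1.08],[0,0,0],0.8] [[-0.94,0,1.19],[0,0,0],0.8] [[-0.79,0,1.29],[0,0,0],0.8] [[-0.64,0,1.37],[0,0,0],0.8] [[-0.48,0,1.44],[0,0,0],0.8] [[-0.32,0,1.48],[0,0,0],0.8] [[-0.14,0,1.51],[0,0,0],0.8]
```

Call:
apply_moves --increments '[[[-1.5, 0, 0], [0, 0, 0], 0.8], [[-1.5, 0, 0.2], [0, 0, 0], 0.8], [[-1.5, 0, 0.3], [0, 0, 0], 0.8], [[-1.4, 0, 0.5], [0, 0, 0], 0.8], [[-1.4, 0, 0.7], [0, 0, 0], 0.8]]'

```text
t: 56.98
eef_pos: [420.6, 65.6, 85.0]
tcp_rot: [-1.567, -0.006, -0.611]
ft_force: [5.5, 0.2, -14.3]
opening: 0.143
```

```bash
python3 - <<'E'
from h import *
s=readout.state();print(s["eef_pos"],s["opening"],s["ft_force"])
arc(147.3,9)
E
```

```text
[420.58443951  65.63992441  84.95182981] 0.14305108363697672 [  5.53234407   0.19567578 -14.31319883]
at -155.6 r 132.8 turn -57.1
[[-1.27,0,0.76],[0,0,0],0.8] [[-1.13,0,0.95],[0,0,0],0.8] [[-1.02,0,1.07],[0,0,0],0.8] [[-0.89,0,1.18],[0,0,0],0.8] [[-0.76,0,1.27],[0,0,0],0.8] [[-0.61,0,1.34],[0,0,0],0.8] [[-0.46,0,1.40],[0,0,0],0.8] [[-0.30,0,1.45],[0,0,0],0.8] [[-0.14,0,1.47],[0,0,0],0.8]
```

Call:
apply_moves --increments '[[[-1.2, 0, 0.8], [0, 0, 0], 0.8], [[-1.1, 0, 1.0], [0, 0, 0], 0.8], [[-1.0, 0, 1.1], [0, 0, 0], 0.8], [[-0.8, 0, 1.2], [0, 0, 0], 0.8], [[-0.7, 0, 1.3], [0, 0, 0], 0.8]]'

```text
t: 57.6
eef_pos: [406.9, 142.3, 84.9]
tcp_rot: [-1.573, -0.0, -0.61]
ft_force: [-2.7, -1.7, -6.6]
opening: 0.142
```

```bash
python3 - <<'E'
from h import *
s=readout.state();print(s["eef_pos"],s["opening"],s["ft_force"])
arc(147.3,4)
E
```

```text
[406.86650964 142.2520972   84.86521092] 0.1420453864248919 [-2.71972125 -1.72938057 -6.56839301]
at 170.8 r 136.4 turn -23.5
[[-0.27,0,1.39],[0,0,0],0.8] [[-0.40,0,1.31],[0,0,0],0.8] [[-0.26,0,1.34],[0,0,0],0.8] [[-0.12,0,1.36],[0,0,0],0.8]
```

Call:
apply_moves --increments '[[[-0.4, 0, 1.4], [0, 0, 0], 0.8], [[-0.3, 0, 1.4], [0, 0, 0], 0.8], [[-0.2, 0, 1.4], [0, 0, 0], 0.8], [[0, 0, 1.1], [0, 0, 0], 0.8], [[0, 0, 0], [0, 0, 0], 0.8]]'

```text
t: 58.22
eef_pos: [424.4, 196.6, 84.9]
tcp_rot: [-1.58, 0.008, -0.609]
ft_force: [4.4, -3.9, -10.8]
opening: 0.143
```

```bash
python3 - <<'E'
from h import *
s=readout.state();print(s["eef_pos"],s["opening"],s["ft_force"])
arc(147.3,1)
for n in ["top","scene"]:
    q=cam(n)
    for t in ["post1","relay_bay","coil_bay","chute_floor"]: print(n,t,find(q,t,minc=.25))
E
```

```text
[424.41685938 196.61353736  84.87448003] 0.14267729563656945 [  4.35089791  -3.91523742 -10.75921809]
at 147.0 r 139.6 turn 0.3
[[0.62,0,-0.06],[0,0,0],0.8] 
top post1 [([475.0, 2.0, 96.0], 0.97), ([654.0, 45.0, 97.0], 0.89), ([432.0, 188.0, 93.0], 0.78)]
top relay_bay [([562.0, 40.0, 22.0], 0.66)]
top coil_bay [([618.0, 134.0, 22.0], 0.74), ([579.0, 37.0, 30.0], 0.68), ([515.0, -265.0, 2.0], 0.3)]
top chute_floor [([623.0, 132.0, 126.0], 0.71)]
scene post1 [([648.0, 49.0, 99.0], 0.89), ([471.0, 3.0, 98.0], 0.58), ([427.0, 188.0, 100.0], 0.56)]
scene relay_bay [([558.0, 42.0, 25.0], 0.98), ([504.0, 18.0, 31.0], 0.37)]
scene coil_bay [([620.0, 135.0, 21.0], 0.58)]
scene chute_floor [([619.0, 135.0, 125.0], 0.6), ([648.0, 47.0, 98.0], 0.56)]
```

Call:
apply_moves --increments '[[[0, 0, 0], [0, 0, 0], 3], [[0, 0, 0], [0, 0, 0], 5], [[0, 0, 0], [0, 0, 0], 5], [[0, -5.5, 0], [0, 0, 0], 5], [[0, -5.5, 0], [0, 0, 0], 5]]'

```text
t: 59.35
eef_pos: [425.8, 194.9, 195.6]
tcp_rot: [-1.584, 0.01, -0.61]
ft_force: [-0.5, -0.0, -0.5]
opening: 0.517
```

```bash
python3 - <<'E'
from h import *
s=readout.state();print(s["eef_pos"],s["opening"],s["ft_force"])
s=plan(599,238,222,np.radians(-79.8),op=5,n=5)
E
```

```text
[425.79600257 194.92858914 195.63826197] 0.5166832708283737 [-0.49306642 -0.01122325 -0.5023432 ]
[[2.34,-0.53,2.69],[0.7,9.0,-0.6],5] [[1.90,-0.53,3.02],[0.0,9.0,0.0],5] [[1.40,-0.53,3.28],[0.0,9.0,0.0],5] [[0.87,-0.53,3.46],[0.0,9.0,0.0],5] [[0.32,-0.53,3.55],[0.0,9.0,0.0],5]
```

Call:
apply_moves --increments '[[[2.3, -0.6, 2.7], [0.7, 9, -0.6], 5], [[1.9, -0.5, 3.0], [0, 9, 0], 5], [[1.4, -0.5, 3.3], [0, 9, 0], 5], [[0.8, -0.5, 3.4], [0, 9, 0], 5], [[0.2, -0.4, 3.2], [0, 8, 0], 5]]'

```text
t: 59.98
eef_pos: [599.8, 238.1, 228.4]
tcp_rot: [-1.559, -0.001, -1.402]
ft_force: [0.2, 0.2, 0.1]
opening: 0.526
```

Call:
apply_moves --increments '[[[0, 0, 0], [0, 0, 0], 5], [[0, 0, 0], [0, 0, 0], 5], [[0, 0, 0], [0, 0, 0], 5], [[0, 0, 0], [0, 0, 0], 5], [[0, 0, 0], [0, 0, 0], 5]]'

```text
t: 60.6
eef_pos: [599.0, 237.6, 228.2]
tcp_rot: [-1.56, -0.002, -1.399]
ft_force: [0.5, -0.3, -0.0]
opening: 0.525
```

```bash
python3 - <<'E'
from h import *
s=readout.state();print(s["eef_pos"],s["tcp_rot"],s["opening"])
for n in ["top","scene"]:
    q=cam(n)
    for t in ["coil_bay","gate_knob","coil1_mid"]: print(n,t,find(q,t,minc=.25))
s=plan(599.5,235.7,144,np.radians(-79.8),op=5,n=3)
E
```

```text
[599.03041697 237.63894219 228.21833069] [-1.55971777 -0.00172148 -1.39853211] 0.5254343196248377
top coil_bay [([622.0, 138.0, 24.0], 0.59)]
top gate_knob [([753.0, -118.0, 3.0], 0.45)]
top coil1_mid [([610.0, 116.0, 142.0], 0.48)]
scene coil_bay [([620.0, 138.0, 18.0], 0.58), ([507.0, 19.0, 31.0], 0.42), ([613.0, 132.0, 157.0], 0.41)]
scene gate_knob [([600.0, 235.0, 158.0], 0.58), ([543.0, 116.0, 24.0], 0.35)]
scene coil1_mid [([506.0, 15.0, 26.0], 0.48), ([507.0, -264.0, -2.0], 0.38)]
[[0.07,2.80,-0.01],[-0.6,-0.1,0.1],5] [[0.07,2.80,-0.01],[0.0,-0.1,0.0],5] [[0.07,2.80,-0.01],[0.0,-0.1,0.0],5]
```

Call:
apply_moves --increments '[[[0.1, 2.8, 0], [-0.6, 0, 0], 5], [[0.1, 2.8, 0], [0, 0, 0], 5], [[0, 2.6, 0], [0, 0, 0], 5], [[0, 0, 0], [0, 0, 0], 1], [[0, 0, 0], [0, 0, 0], 1]]'

```text
t: 61.62
eef_pos: [600.9, 235.8, 145.4]
tcp_rot: [-1.568, -0.001, -1.399]
ft_force: [-0.4, -0.3, -0.4]
opening: 0.368
```

Call:
apply_moves --increments '[[[0, 0, 0], [0, 0, 0], 1], [[0, 0, 0], [0, 0, 0], 1], [[0, 0, 0], [0, 0, 0], 1], [[0, 0, 0], [0, 0, 0], 1], [[0, 0, 0], [0, 0, 0], 1]]'

```text
t: 62.25
eef_pos: [599.7, 235.7, 147.1]
tcp_rot: [-1.57, -0.002, -1.399]
ft_force: [-0.4, -0.8, -3.2]
opening: 0.161
```

Call:
apply_moves --increments '[[[-1.3, 0, 0], [0, 0, 0], 1], [[-1.3, 0, 0], [0, 0, 0], 1], [[-1.3, 0, 0], [0, 0, 0], 1], [[-1.3, 0, 0], [0, 0, 0], 1], [[-1.2, 0, 0], [0, 0, 0], 1]]'

```text
t: 62.88
eef_pos: [587.3, 296.3, 147.0]
tcp_rot: [-1.576, -0.008, -1.4]
ft_force: [-1.7, -6.5, -1.0]
opening: 0.164
```

Call:
apply_moves --increments '[[[-0.2, 0, 0], [0, 0, 0], 1], [[-0.2, 0, 0], [0, 0, 0], 1], [[-0.2, 0, 0], [0, 0, 0], 1], [[0, 0, 0], [0, 0, 0], 1], [[0, 0, 0], [0, 0, 0], 1]]'

```text
t: 63.5
eef_pos: [586.7, 298.9, 147.0]
tcp_rot: [-1.577, -0.013, -1.399]
ft_force: [-1.2, -5.4, -2.5]
opening: 0.164
```

```bash
python3 - <<'E'
from h import *
p=cam("top");q=cam("scene")
print(find(p,"gate_knob"),find(p,"coil1_mid",minc=.1),find(p,"coil_bay"))
b=birds(p,600,133,75,40,.4);c=q["img"][100:288,190:378];c=cv2.resize(c,(375,375),interpolation=cv2.INTER_CUBIC)
cv2.imwrite("pics/b8.png",np.hstack([b,c])[:,:,::-1])
E
```

```text
[([585.0, 292.0, 155.0], 0.6)] [] [([621.0, 135.0, 23.0], 0.62)]
```

View pics/b8.png

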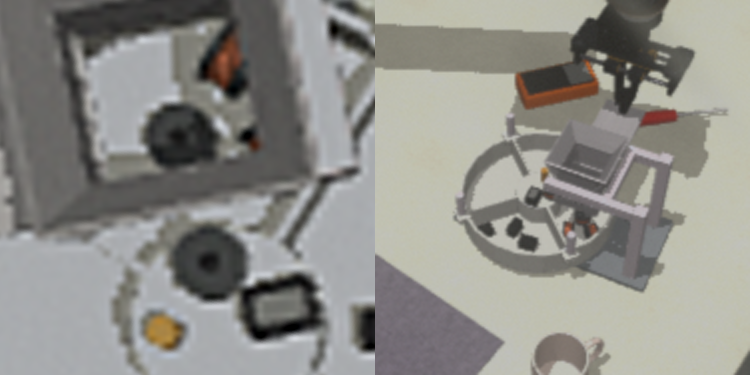

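Call:
apply_moves --increments '[[[-0.3, 0, 0], [0, 0, 0.5], 1], [[-0.3, 0, 0], [0, 0, 0], 1], [[-0.4, 0, 0], [0, 0, 0], 1], [[-0.4, 0, 0], [0, 0, 0], 1], [[-0.2, 0, 0], [0, 0, 0], 1]]'

```text
t: 64.38
eef_pos: [586.1, 302.1, 146.9]
tcp_rot: [-1.582, -0.022, -1.401]
ft_force: [-0.8, -8.2, -1.4]
opening: 0.161
```

Now at the stop. Release, rise, and check.

Call:
apply_moves --increments '[[[0, 0, 0], [0, 0, 0], 4], [[0, 0, 0], [0, 0, 0], 5], [[0, 0, 0], [0, 0, 0], 5], [[0, 0, 0], [0, 0, 0], 5], [[0, 0, 0], [0, 0, 0], 5]]'

```text
t: 65.0
eef_pos: [587.1, 302.6, 148.2]
tcp_rot: [-1.578, -0.02, -1.401]
ft_force: [0.6, -0.3, 0.0]
opening: 0.515
```

Call:
apply_moves --increments '[[[0, -3, 0], [0, 0, 0], 5], [[0, -5, 0], [0, 0, 0], 5], [[0, -4, 0], [0, 0, 0], 5], [[0, 0, 0], [0, 0, 0], 5], [[0, 0, 0], [0, 0, 0], 5]]'

```text
t: 65.62
eef_pos: [587.0, 305.5, 270.3]
tcp_rot: [-1.581, -0.02, -1.401]
ft_force: [-1.0, 0.2, -0.6]
opening: 0.525
```

Call:
apply_moves --increments '[[[0, 0, 0], [0, 0, 0], 5], [[0, 0, 0], [0, 0, 0], 5], [[0, 0, 0], [0, 0, 0], 5], [[0, 0, 0], [0, 0, 0], 5], [[0, 0, 0], [0, 0, 0], 5]]'

```text
t: 66.25
eef_pos: [586.4, 305.2, 266.8]
tcp_rot: [-1.586, -0.022, -1.401]
ft_force: [0.7, 0.1, -0.0]
opening: 0.526
```

```bash
python3 - <<'E'
from h import *
p=cam("top");q=cam("scene")
for t in ["gate_knob","relay_bay","coil_bay","post1","multimeter","mug","screwdriver"]: print(t,find(p,t),find(q,t))
c=q["img"][130:260,210:360];c=cv2.resize(c,(600,520),interpolation=cv2.INTER_CUBIC)
cv2.imwrite("pics/b9.png",c[:,:,::-1])
E
```

```text
gate_knob [([598.0, 228.0, 154.0], 0.93)] [([598.0, 235.0, 160.0], 0.72)]
relay_bay [([563.0, 42.0, 20.0], 0.85), ([395.0, 377.0, 3.0], 0.51)] [([557.0, 42.0, 23.0], 0.71), ([572.0, 38.0, 33.0], 0.55)]
coil_bay [([620.0, 140.0, 21.0], 0.81)] [([617.0, 138.0, 22.0], 0.89), ([425.0, 191.0, 101.0], 0.51)]
post1 [([477.0, 1.0, 96.0], 0.85), ([432.0, 185.0, 90.0], 0.58)] [([653.0, 46.0, 97.0], 0.93), ([428.0, 190.0, 101.0], 0.84), ([469.0, 1.0, 97.0], 0.62)]
multimeter [([393.0, 377.0, 3.0], 0.91)] [([393.0, 381.0, 1.0], 0.96)]
mug [([753.0, -118.0, 1.0], 0.9), ([620.0, 133.0, 202.0], 0.35)] [([748.0, -118.0, 2.0], 0.67)]
screwdriver [] [([616.0, 444.0, -2.0], 0.53)]
```

View pics/b9.png

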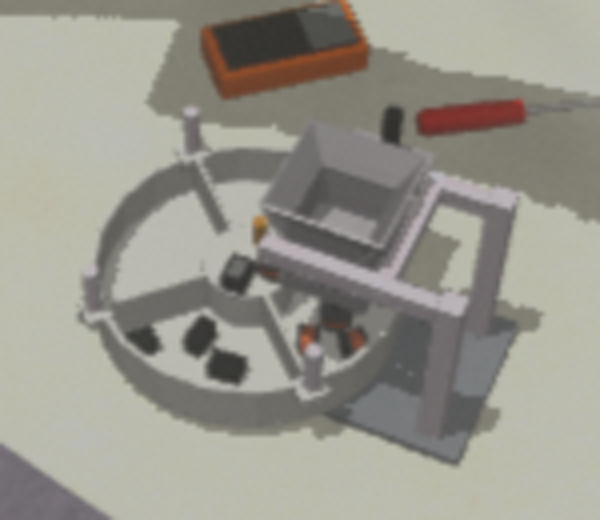

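```bash
python3 -c "
from cell import env
print(env.job_done())"
```

```text
the job is handed in; nothing more can be done
None
```

I loaded the three relays into the chute with the gate shut, turned the relay bay under it, pulled the gate to its stop and let it spring shut. I then did the same with the three coils and the coil bay, and handed the job in at about 66 s of the 210 s allowed.

- **Parts:** In the last scene picture all three relays lie in the relay bay. Part of the coil bay is hidden by the chute and its stand. What I could see there, plus the view through the chute while the gate was open, shows three coils in it. Their exact heights were not measured.
- **Bays:** The network put the relay bay within about 2 mm of the chute centre before the gate was pulled. It put the coil bay within about 3 to 5 mm; the tolerance is 16 mm.
- **Gate:** On the coil pull it first stopped about 64.5 mm out by the tool position, so I pulled further, to about the position the first pull reached. Afterwards the knob was back at its shut position. The top camera places the knob about 7 mm lower in y than the other views, but it did so from the start.
- **Bystanders:** The multimeter, mug and screwdriver were found where they started, to within a few millimetres. The top camera's final check missed the screwdriver, so that one rests on the scene camera alone.
- **Arm:** It was raised clear and touching nothing when I handed in.

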